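Load, close and start the seed germinator

ROBOT

A 7-joint arm with a two-finger parallel gripper is mounted at the origin on a cart in front of the work surface, level with it; the furniture and walls round the work are solid. World frame = base frame: x ahead of the robot, y to its left, z up, the work surface at z = 0. Lengths are in mm, angles in rad, forces in N, time in s.
With the tool pointing down it reaches from about 425 to 825 mm from the base axis. Payload 3.6 kg.
Tool frame: the origin (TCP) lies on the centre line of the jaws, within the pads' length; the fingertips stand 25 mm ahead of it and the grasp point (between the pads) lies 6 mm ahead of it (env.tip_reach is the distance from the TCP to the fingertips, in mm); z points along the fingers, x is the direction in which the jaws open and shut, and the axes are right-handed (so a half turn about z gives the same grasp; the last joint's range is limited). The gripper opens to 93 mm and grips with 3 to 60 N. Pads are 15 mm wide; open, the fingers measure 128 mm over their backs; the gripper's body (75 mm by 188 mm) begins 65 mm behind the grasp point.
Start: joints at [-1.337, 0.615, -0.013, 1.423, 0.008, 1.103, -0.04], TCP at [167.573, 627.999, 243.64] pointing down, gripper open.
Joint ranges: [-3.12, 3.12], [-0.3, 2.06], [-1.34, 1.32], [0.26, 2.42], [-1.36, 4.5], [0.01, 1.98], [-2.84, 2.84]. Speed limits (rad/s): [2.79, 2.79, 3.14, 3.14, 3.14, 3.14, 3.14].

INTERFACE

Orientations are given as a rotation vector (axis times angle).
In Python, from bench import env, snapshot, calibration, models gives the robot as it stands.
- The arm moves only by the tool play_rows, never from a script. Its argument "plan" is a list of rows, each an object with "rotation": the turn, a rotation vector about the world's x, y, z in rad, a list of three; "travel": the shift along the world's x, y, z in m, a list of three; "gripper": the closure, from 0 (fully open) to 1 (shut). A call has 1 to 20 rows; each row shifts and turns the commanded pose from where the row before left it; what a row does not reach is not made up. A row lasts 1/10 s, in which the tool goes at most 50 mm and 8.59 degrees, less where a joint would pass 70% of its speed; a pose out of reach is approached as far as the arm can. A call is refused whole if a number of a shift passes 0.05 or a number of a turn 0.15, either way. A call with a gripper value outside its range is refused whole. The fingers move at their own pace and stop on an object; "grip_force" is the grip in N (left out, the last holds). Time passes only in rows, so rows that do not move let the fingers close. It gives the time, the measured TCP pose, the force and the opening at its end, in the units of the state.
- env.sense(): the state, without advancing time (a new reading comes with each control period).
- snapshot(name): name is "scene" or "side" or "wrist"; returns the picture (480x640x3 uint8, blue, green, red); there is no depth.
- calibration(name): a dict with "mtx" (3x3 intrinsics, pixels), "distortion" ([k1, k2, p1, p2, k3] as OpenCV has them; the pictures are not rectified), "extrinsics" (4x4, takes a point from camera to world coordinates). Camera axes: x right, y down, z forward; pixel columns grow to the right and rows downward; lengths in mm; the calibration is good to about 2 mm. A picture is of the moment at which its call begins: read the wrist's pose just before it. calibration takes no time and is no camera call; for the wrist camera it gives the pose at the moment of the call.
- env.sign_off(): hands the job in, once; it reports no verdict.
Trained networks look in the newest picture that a camera, given by its name, has taken for a name from the list of things; names that differ only in an ending like _2 or _b are one class to them, and where a whole thing is asked for, a point or a joint stands for the part that bears it (a point fixed in the world has none). Each returns a list of dicts, best first, with "p" (0 to 1); they miss things now and then, are a little off and sometimes report something else, mostly with a low value. They report only what shows in the picture. A call takes as long as a camera call.
- models.search_frame(name, camera): "position" ([x, y, z] in mm, in world coordinates, good to about 4 mm: the middle of the surface that is visible of it).
- models.regions_of(name, camera): "pixels" (480x640 bool, what is visible of it).
The state is a dict: "time": time; "joint_positions": joint angles; "dq": joint speeds; "joint_efforts": joint torques, N m; "tool_pos": TCP position; "orientation": TCP orientation; "wrist_force": force on the tool from outside, world axes, zero at the start; "moment": the same for the moment, N m; "grip_width": opening from 0.0 (shut) to 1.0 (fully open).
Only numpy, scipy, OpenCV 4.12 (cv2) and the standard library are available. Lean on these libraries where they do the work, as an engineer would, in place of code of your own. Each camera call takes 0.05 s, during which the arm holds its last target. There are 200 camera calls.

TASK

Get the germinator going: switch the isolator off first, and keep it off while you work. Turn the sunk thermostat knob through the opening in its guard until its white pointer faces the black index rib, stand every seed canister upright in the inner pot, and lower the dome around the pot onto the base plate and twist it clockwise till it locks with its handle in line with the two black ribs. Then switch the isolator fully on again.

Things in the scene. Friction and masses are not known exactly. Their poses are not given: they have to be found in the camera images.
- germinator: Seed germinator, fixed: round grey base plate, 176 mm across, top 10 mm above the bench, with a fixed open aluminium inner pot in its middle: outside diameter 118 mm, inside 112 mm, rim 34 mm and inner floor 14 mm above the bench. Origin on its axis at bench level, z up. Two black ribs on the plate's edge mark its +x and -x side. An open drawer beyond it on the right is 136 mm high.
- lug (a point): One of the pot's two bayonet lugs, outside on its wall at the germinator's +x side (the other at -x): 40 degrees wide, reaching out to radius 67 mm, 23 to 31 mm above the bench. Just past each lug's clockwise end (seen from above) a stop block closes the gap beneath it.
- pot_floor (a point): Centre of the inner floor of the inner pot, 14 mm above the bench, axes as the germinator. Three canisters fit upright side by side, for instance 29 mm from the centre and 120 degrees apart; one in the middle leaves no room for others.
- dome: Dome, loose outer shell (about 300 g): clear plastic bell, open below, black rim, outside diameter 153 mm, inside 142 mm, flat top 74 mm above its lower edge. Origin at the centre of its lower edge, z up. Under the two ends of its bar handle, at its +x and -x side, a dog 40 degrees wide and 8 mm high reaches inward to radius 62.5 mm at the lower edge. A half turn makes no difference.
- dome_dog (a point): The dome's dog at its +x side. The dome drops onto the base plate (origin 10 mm above the bench) only with its x axis 45 to 125 degrees counter-clockwise (from above) of the germinator's, best 60; else the dogs rest on lugs or stops. Then it twists clockwise, easily, dogs under lugs, to the stops: handle along the germinator's x within 0.1 rad. 3 mm play sideways, 5 mm up and down.
- dome_handle (a point): Point to grip on the dome's bar handle: 98 mm above the dome's lower edge, on its axis; axes as the dome. The black bar is 64 mm long along the dome's x, 16 mm thick, and runs from 74 to 110 mm above the lower edge.
- thermostat_box: Thermostat box, grey, fixed to the bench, 130 x 130 mm and 95 mm high, origin at the centre of its underside, z up. Its top is a guard plate with a round opening 90 mm across in the middle; the knob is sunk beneath it. The black index rib lies on the guard on the far side of the opening.
- index_rib (a point): Middle of the black index rib on the guard plate, 56 mm from the knob's axis toward the box's +x.
- knob_grip (a point): Point to grip on the sunk thermostat knob, on its axis, 70 mm above the bench (25 mm below the guard's top). The grip is an upright bar 50 mm long, 14 mm thick, from 46 to 80 mm above the bench, on a round skirt whose top is at 46 mm. Axes turn with the knob: its +y points along the bar to the end with the white pointer line.
- thermostat (a joint): Turn of the thermostat knob in rad, growing clockwise seen from above, stops at 0 and 2.6. At 0 the white pointer points to the box's +y, at 1.57 to the box's +x, at the index rib. Light friction (0.04 N m); stays where it is left.
- isolator_base: Isolator switch block, grey, fixed to the bench, 70 x 50 mm, 25 mm high, origin at the centre of its underside, z up. Its lever turns about an axis along the block's y, 22 mm above the bench.
- isolator (a joint): Isolator lever angle in rad, 0 = off: leans 0.5 rad to the block's -x (toward the robot); 1.0 = on: leans 0.5 rad to the block's +x. End stops at both; friction (0.06 N m) keeps it where it is left; it can be pushed either way.
- isolator_tip (a point): Centre of the black ball (26 mm across) at the lever's end, 80 mm from its axis; about 92 mm above the bench at either end stop, 102 mm when upright. The rod below is 10 mm thick.
- can_0_mid (a point): Seed canister, a closed round metal tin with a ribbed lid (stays on), 44 mm across, 52 mm high, 120 g, weighted foot; this point is on its axis half-way up (26 mm above its underside), z up. One of three alike; may be absent. Starts between the two seedling trays, whose rims are 40 mm high.
- can_1_mid (a point): Seed canister, a closed round metal tin with a ribbed lid (stays on), 44 mm across, 52 mm high, 120 g, weighted foot; this point is on its axis half-way up (26 mm above its underside), z up. One of three alike; may be absent. Starts between the two seedling trays, whose rims are 40 mm high.
- can_2_mid (a point): Seed canister, a closed round metal tin with a ribbed lid (stays on), 44 mm across, 52 mm high, 120 g, weighted foot; this point is on its axis half-way up (26 mm above its underside), z up. One of three alike; may be absent. Starts between the two seedling trays, whose rims are 40 mm high.

How it is judged (in metres and radians):
On the way, in this order (a step that is already met when the one before it is completed fails the run):
1. the isolator is switched off before the thermostat is set (value of joint isolator below 0.15 rad and value of joint thermostat below 1.3 rad), for 0.2 s.
2. with the isolator off, every canister stands upright in the inner pot (value of joint isolator below 0.15 rad and horizontal distance between each of can_0_mid, can_1_mid, can_2_mid and pot_floor below 0.038 m and z of can_0_mid in the frame of pot_floor between 0.021 and 0.032 m and angle between the z axis of each of can_0_mid, can_1_mid, can_2_mid and the z axis of pot_floor, either way round below 0.12 rad and z of can_1_mid in the frame of pot_floor between 0.021 and 0.032 m and z of can_2_mid in the frame of pot_floor between 0.021 and 0.032 m), for 0.2 s.
3. with the isolator off, the thermostat is set and the dome is down over the canisters and twisted locked (all of step 2 and value of joint thermostat between 1.42 and 1.72 rad and horizontal distance between dome and germinator below 0.008 m and z of dome in the frame of germinator below 0.0145 m and angle between dome's own z axis and vertical below 0.04 rad and angle between the x axis of dome and the x axis of germinator, either way round below 0.2 rad), for 0.2 s.
At the end, for the whole second after the job is handed in: Isolator on (over 0.85); thermostat pointer within 0.15 rad of the index rib; every canister on end on the pot's floor, within 38 mm of its centre; dome at rest, level, down on the base plate (within 4.5 mm), centred within 8 mm, handle within 0.2 rad of the germinator's x axis (value of joint isolator above 0.85 rad and horizontal distance between each of can_0_mid, can_1_mid, can_2_mid and pot_floor below 0.038 m and z of can_0_mid in the frame of pot_floor between 0.021 and 0.032 m and angle between the z axis of each of can_0_mid, can_1_mid, can_2_mid and the z axis of pot_floor, either way round below 0.12 rad and z of can_1_mid in the frame of pot_floor between 0.021 and 0.032 m and z of can_2_mid in the frame of pot_floor between 0.021 and 0.032 m and value of joint thermostat between 1.42 and 1.72 rad and horizontal distance between dome and germinator below 0.008 m and z of dome in the frame of germinator below 0.0145 m and angle between dome's own z axis and vertical below 0.04 rad and angle between the x axis of dome and the x axis of germinator, either way round below 0.2 rad and linear speed of dome below 0.01 m/s); the robot touches nothing.
Of can_0, can_1, can_2 only 2 to 3 are there at a start; the rules pass over those that are not, and their reading is None.
At some moment in a run one of can_0, can_1, can_2 may be knocked a few centimetres aside while the robot is not near it.
Once in a run the grip may slacken for a moment while it holds something.
It also fails if it takes over 208 s, if anything falls off the work surface, if the arm or the gripper's body presses on something with over 40 N, if the wrist force passes 120 N, or if a joint passes its speed limit or range.

## Working session

There is one attempt and no reset: what is moved stays moved. The work goes in short steps, Python scripts to look and compute and a tool call to move; the robot and the scene stay as the last step left them, time stands still between calls to the robot, and variables do not carry over. Pictures are saved under pics/ and viewed, about 12 in all and at most 16, crops included, and the job is handed in when it is done.

Besides the shell and the picture viewer there is one more tool, called after "Request:" as name(argument=value, ...) on one line, values as JSON. play_rows: Moves the arm, as the interface text tells. Its arguments: {"type":"object","properties":{"plan":{"type":"array","items":{"type":"object","properties":{"rotation":{"type":"array","items":{"type":"number"}},"travel":{"type":"array","items":{"type":"number"}},"gripper":{"type":"number"}}}},"grip_force":{"type":"number"}},"required":["plan"]}

```bash
mkdir -p pics; ls; cat > h.py <<'E'
import numpy as np, cv2
from bench import env, snapshot, calibration, models
def ray(cam,uv,cal=None):
    c=cal or calibration(cam); K=np.array(c["mtx"]);d=np.array(c["distortion"]);T=np.array(c["extrinsics"])
    p=cv2.undistortPoints(np.array(uv,float).reshape(-1,1,2),K,d).reshape(-1,2)
    r=np.c_[p,np.ones(len(p))]@T[:3,:3].T
    return T[:3,3],r
def atz(cam,uv,z,cal=None):
    o,r=ray(cam,uv,cal); z=np.broadcast_to(z,(len(r),))
    return o+r*((z-o[2])/r[:,2])[:,None]
def proj(cam,P,cal=None):
    c=cal or calibration(cam);T=np.linalg.inv(np.array(c["extrinsics"]))
    return cv2.projectPoints(np.array(P,float).reshape(-1,1,3),cv2.Rodrigues(T[:3,:3])[0],T[:3,3],np.array(c["mtx"]),np.array(c["distortion"]))[0].reshape(-1,2)
def st():
    s=env.sense(); print({k:np.round(s[k],3).tolist() for k in("time","tool_pos","orientation","wrist_force","grip_width","joint_positions")}); return s
E
python3 - <<'E'
from h import *
st()
for c in("scene","side"):
    cv2.imwrite(f"pics/{c}0.png",snapshot(c)); print(c,np.round(calibration(c)["extrinsics"],2).tolist())
    for n in("germinator","dome","dome_handle","thermostat_box","knob_grip","index_rib","isolator_base","isolator_tip","can_0_mid"):
        for r in models.search_frame(n,c)[:4]:
            if r["p"]>.2: print(c,n,round(r["p"],2),np.round(r["position"]).tolist())
E
```

```text
pics
{'time': 0.0, 'tool_pos': [167.401, 627.33, 242.48], 'orientation': [2.49, 1.913, -0.003], 'wrist_force': [0.046, 0.882, 0.186], 'grip_width': 1.0, 'joint_positions': [-1.337, 0.616, -0.013, 1.425, 0.008, 1.103, -0.04]}
scene [[0.0, 0.4, -0.92, 1796.46], [1.0, -0.0, -0.0, -12.76], [-0.0, -0.92, -0.4, 655.8], [0.0, 0.0, 0.0, 1.0]]
scene germinator 0.81 [568.0, -206.0, 11.0]
scene germinator 0.46 [416.0, 372.0, 35.0]
scene dome 0.69 [564.0, -328.0, 61.0]
scene dome_handle 0.65 [566.0, -333.0, 60.0]
scene thermostat_box 0.95 [448.0, -249.0, 70.0]
scene thermostat_box 0.48 [568.0, -209.0, 11.0]
scene index_rib 0.85 [446.0, -252.0, 70.0]
scene isolator_base 0.64 [566.0, -333.0, 60.0]
scene isolator_base 0.45 [418.0, 368.0, 34.0]
scene can_0_mid 0.53 [515.0, 333.0, 29.0]
side [[-1.0, -0.06, 0.05, 472.7], [-0.08, 0.84, -0.54, 659.87], [-0.01, -0.55, -0.84, 1127.34], [0.0, 0.0, 0.0, 1.0]]
side germinator 0.82 [603.0, -185.0, 11.0]
side dome 0.68 [562.0, -366.0, 75.0]
side dome_handle 0.81 [559.0, -366.0, 75.0]
side dome_handle 0.59 [500.0, 338.0, 56.0]
side thermostat_box 0.76 [387.0, -226.0, 74.0]
side index_rib 0.61 [391.0, -229.0, 75.0]
side isolator_base 0.65 [402.0, 375.0, 28.0]
side isolator_tip 0.68 [424.0, 370.0, 97.0]
side can_0_mid 0.49 [422.0, 367.0, 98.0]
```

View pics/scene0.png

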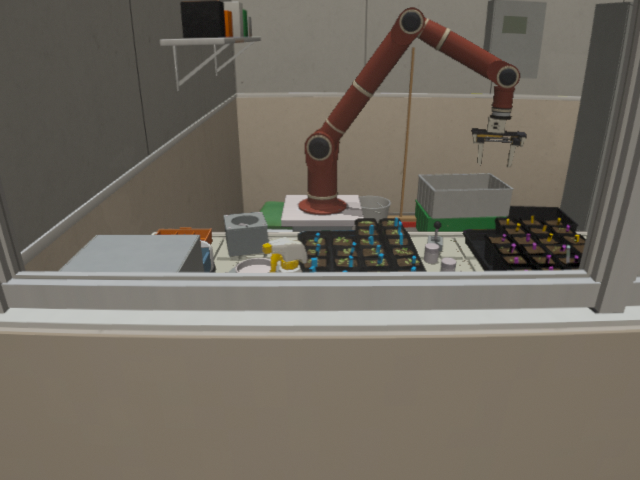

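View pics/side0.png

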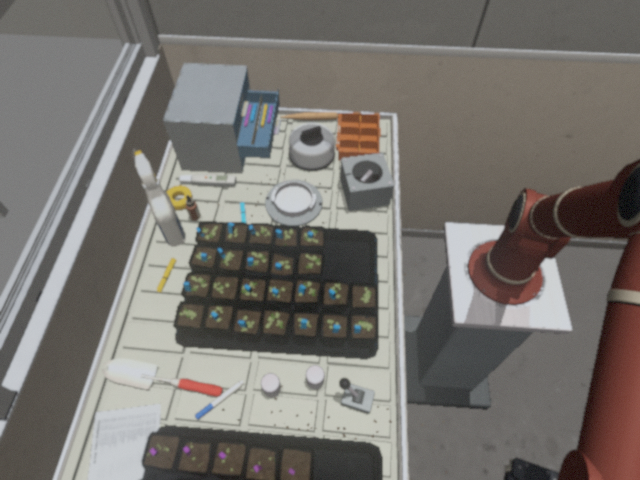

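The side view shows the dome at (312,145), thermostat box (367,180), pot (294,200), isolator block (355,398) with its ball at (345,383), and two canisters at (271,384) and (315,376). The scene view also shows only two canisters. I'll turn these pixels into positions.

```bash
python3 - <<'E'
from h import *
pts=dict(can_a=((271,380),52),can_b=((315,372),52),ball=((345,383),92),base=((357,398),25),pot=((294,197),34),plate=((294,203),10),boxc=((368,171),95),handle=((313,131),110),drawer=((265,95),136),shaker=((176,196),10))
for k,(uv,z) in pts.items(): print(k,np.round(atz("side",[uv],z)[0]))
img=snapshot("side"); 
a=cv2.resize(img[100:230,260:410],None,fx=4,fy=4,interpolation=3);b=cv2.resize(img[340:430,230:400],None,fx=3.5,fy=3.5,interpolation=3)
h=max(a.shape[0],b.shape[0]); 
cv2.imwrite("pics/s1.png",a)
s=env.sense();T=np.array(calibration("wrist")["extrinsics"]);R=cv2.Rodrigues(np.array(s["orientation"]))[0]
print("cam in tool",np.round(R.T@(T[:3,3]-s["tool_pos"]),1),np.round(R.T@T[:3,:3],2).tolist(),calibration("wrist")["mtx"]); print(np.round(R,2).tolist())
E
```

```text
can_a [600. 360.  52.]
can_b [500. 334.  52.]
ball [431. 365.  92.]
base [399. 379.  25.]
pot [ 602. -192.   34.]
plate [ 603. -188.   10.]
boxc [ 387. -257.   95.]
handle [ 560. -395.  110.]
drawer [ 724. -518.  136.]
shaker [ 967. -189.   10.]
cam in tool [  -1.   -68.7 -141.5] [[1.0, 0.0, 0.0], [-0.0, 0.97, 0.25], [0.0, -0.25, 0.97]] [[347.26937757   0.         320.27226129]
 [  0.         347.26937757 246.50071658]
 [  0.           0.           1.        ]]
[[0.26, 0.97, -0.0], [0.97, -0.26, -0.0], [-0.0, -0.0, -1.0]]
```

View pics/s1.png

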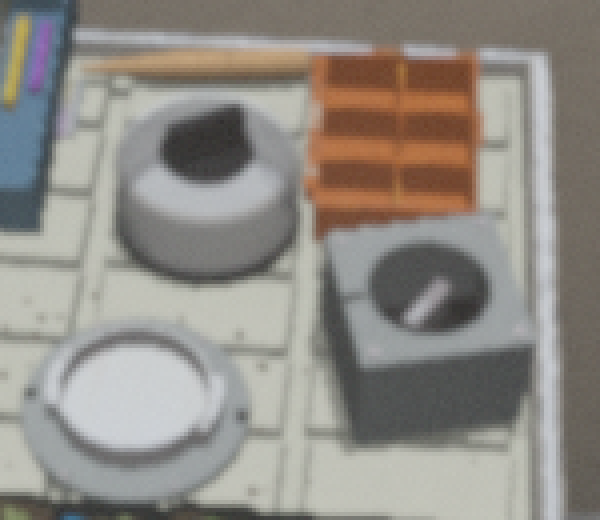

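The crop shows the dome's dark handle, the pot with black ribs at (32,392) and (240,415), and the box. The knob's white pointer end is at about (440,285), and the index rib is at the left (355,295). Next I move the wrist over the isolator and canisters.

Request:
play_rows(plan=[{"travel": [0.048,-0.048,0],"rotation": [0,0,0.044],"gripper": 0},{"travel": [0.048,-0.048,0],"rotation": [0,0,0.044],"gripper": 0},{"travel": [0.048,-0.048,0],"rotation": [0,0,0.044],"gripper": 0},{"travel": [0.048,-0.048,0],"rotation": [0,0,0.044],"gripper": 0},{"travel": [0.048,-0.048,0],"rotation": [0,0,0.044],"gripper": 0},{"travel": [0.048,-0.048,0],"rotation": [0,0,0.044],"gripper": 0},{"travel": [0,0,0],"rotation": [0,0,0],"gripper": 1},{"travel": [0,0,0],"rotation": [0,0,0],"gripper": 1},{"travel": [0,0,0],"rotation": [0,0,0],"gripper": 1}])

```text
time: 1.95
tool_pos: [378.3, 417.3, 243.7]
orientation: [-2.214, -2.226, -0.0]
wrist_force: [-0.7, 1.1, 0.6]
grip_width: 0.792
```

```bash
python3 - <<'E'
from h import *
st()
cal=calibration("wrist");im=snapshot("wrist"); cv2.imwrite("pics/w1.png",im); np.save("w1.npy",cal)
for n in("isolator_tip","isolator_base","can_0_mid"):
    for r in models.search_frame(n,"wrist")[:4]: print(n,round(r["p"],2),np.round(r["position"]).tolist())
E
```

```text
{'time': 1.95, 'tool_pos': [378.339, 417.285, 243.73], 'orientation': [-2.214, -2.226, -0.0], 'wrist_force': [-0.681, 1.141, 0.639], 'grip_width': 0.792, 'joint_positions': [-0.825, 0.479, -0.072, 1.68, 0.038, 0.984, 0.666]}
isolator_tip 0.6 [424.0, 370.0, 98.0]
can_0_mid 0.56 [488.0, 353.0, 38.0]
```

View pics/w1.png

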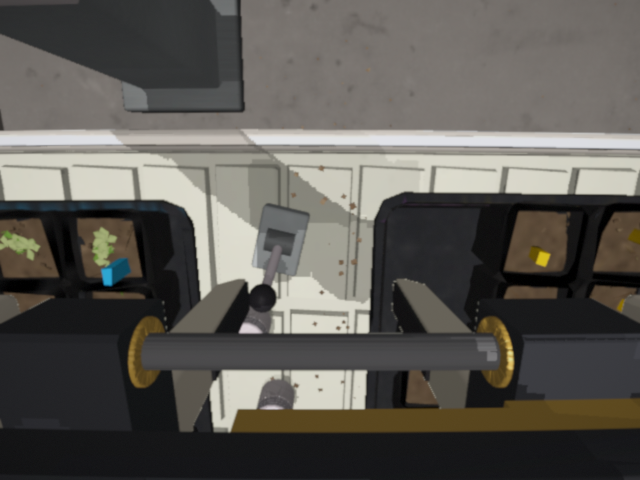

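The wrist view shows the isolator block centred near (281,240) and the lever leaning down-image (+x), so it is on. The ball is at (263,297), and two canisters show at (255,328) and (276,393). Image right is world +y and image down is +x.

```bash
python3 - <<'E'
from h import *
cal=np.load("w1.npy",allow_pickle=True).item()
print(atz("wrist",[(263,297)],92,cal).round(1))
c=atz("wrist",[(267,206),(309,216),(296,275),(254,265)],25,cal);print(c.round(1),c.mean(0))
print(atz("wrist",[(255,325),(277,385)],52,cal).round())
E
```

```text
[[431.6 365.1  92. ]]
[[357.9 361.1  25. ]
 [368.1 404.8  25. ]
 [433.3 390.5  25. ]
 [422.2 345.   25. ]] [395.40948368 375.37579781  25.        ]
[[480. 349.  52.]
 [553. 370.  52.]]
```

Request:
play_rows(plan=[{"travel": [0.031,-0.02,0],"rotation": [0,0,0],"gripper": 1},{"travel": [0.031,-0.02,0],"rotation": [0,0,0],"gripper": 1},{"travel": [0.031,-0.02,0],"rotation": [0,0,0],"gripper": 1},{"travel": [0,0,0],"rotation": [0,0,0],"gripper": 1},{"travel": [0,0,0],"rotation": [0,0,0],"gripper": 1},{"travel": [0,0,0],"rotation": [0,0,0],"gripper": 1},{"travel": [0,0,0],"rotation": [0,0,0],"gripper": 1},{"travel": [0,0,0],"rotation": [0,0,0],"gripper": 1}])

```text
time: 2.95
tool_pos: [471.6, 357.0, 243.7]
orientation: [-2.215, -2.227, 0.0]
wrist_force: [-0.2, -0.5, 0.3]
grip_width: 0.005
```

Request:
play_rows(plan=[{"travel": [0,0,-0.035],"rotation": [0,0,0],"gripper": 1},{"travel": [0,0,-0.035],"rotation": [0,0,0],"gripper": 1},{"travel": [0,0,-0.035],"rotation": [0,0,0],"gripper": 1},{"travel": [0,0,-0.033],"rotation": [0,0,0],"gripper": 1},{"travel": [-0.012,0.003,0],"rotation": [0,0,0],"gripper": 1},{"travel": [-0.012,0.003,0],"rotation": [0,0,0],"gripper": 1},{"travel": [-0.012,0.003,0],"rotation": [0,0,0],"gripper": 1},{"travel": [-0.012,0.003,0],"rotation": [0,0,0],"gripper": 1},{"travel": [-0.012,0.003,0],"rotation": [0,0,0],"gripper": 1},{"travel": [-0.012,0.003,0],"rotation": [0,0,0],"gripper": 1},{"travel": [-0.012,0.003,0],"rotation": [0,0,0],"gripper": 1},{"travel": [-0.009,0.002,0],"rotation": [0,0,0],"gripper": 1},{"travel": [0,0,0],"rotation": [0,0,0],"gripper": 1}])

```text
time: 4.25
tool_pos: [381.2, 378.4, 105.8]
orientation: [2.216, 2.223, 0.004]
wrist_force: [4.6, -0.6, -1.4]
grip_width: -0.0
```

Request:
play_rows(plan=[{"travel": [-0.003,0.001,0],"rotation": [0,0,0],"gripper": 1},{"travel": [-0.003,0.001,0],"rotation": [0,0,0],"gripper": 1},{"travel": [0,0,0],"rotation": [0,0,0],"gripper": 1}])

```text
time: 4.55
tool_pos: [380.7, 378.5, 105.9]
orientation: [2.217, 2.214, 0.012]
wrist_force: [11.6, -2.8, -4.3]
grip_width: 0.005
```

Request:
play_rows(plan=[{"travel": [0.02,-0.005,0.01],"rotation": [0,0,0],"gripper": 1},{"travel": [0.01,0,0.04],"rotation": [0,0,0],"gripper": 0},{"travel": [0.02,-0.01,0.04],"rotation": [0,0,0],"gripper": 0},{"travel": [0.035,-0.005,0.035],"rotation": [0,0,0],"gripper": 0},{"travel": [0.035,-0.005,0.015],"rotation": [0,0,0],"gripper": 0},{"travel": [0.035,-0.005,0],"rotation": [0,0,0],"gripper": 0},{"travel": [0.035,0,0],"rotation": [0,0,0],"gripper": 0},{"travel": [0.02,0,0],"rotation": [0,0,0],"gripper": 0},{"travel": [0,0,0],"rotation": [0,0,0],"gripper": 0}])

```text
time: 5.45
tool_pos: [585.3, 349.2, 243.9]
orientation: [2.221, 2.22, -0.004]
wrist_force: [-0.8, 0.4, 0.0]
grip_width: 0.644
```

```bash
python3 - <<'E'
from h import *
st()
cal=calibration("wrist");im=snapshot("wrist"); cv2.imwrite("pics/w2.png",im); np.save("w2.npy",cal)
for n in("isolator_tip","can_0_mid"):
    for r in models.search_frame(n,"wrist")[:4]: print(n,round(r["p"],2),np.round(r["position"]).tolist())
E
```

```text
{'time': 5.45, 'tool_pos': [585.335, 349.19, 243.89], 'orientation': [2.221, 2.22, -0.004], 'wrist_force': [-0.79, 0.359, 0.04], 'grip_width': 0.644, 'joint_positions': [-0.551, 0.669, -0.037, 1.315, 0.026, 1.16, 0.98]}
isolator_tip 0.48 [391.0, 373.0, 45.0]
can_0_mid 0.78 [501.0, 340.0, 54.0]
```

View pics/w2.png

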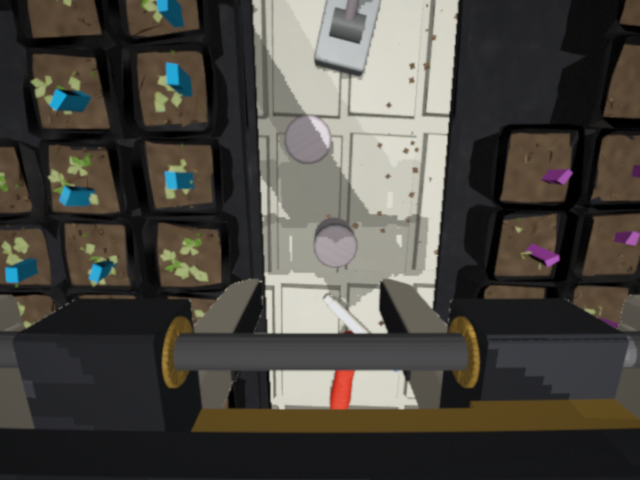

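Two canisters are visible, with lid centres at (308,138) and (336,246). The lever rod now points up-image, so the isolator is off. No third canister shows between the trays.

```bash
python3 - <<'E'
from h import *
cal=np.load("w2.npy",allow_pickle=True).item()
g=cv2.cvtColor(cv2.imread("pics/w2.png"),6)
print(cv2.HoughCircles(cv2.GaussianBlur(g[90:290,250:420],(5,5),1),cv2.HOUGH_GRADIENT,1,50,param1=80,param2=18,minRadius=17,maxRadius=30))
print(atz("wrist",[(308,138),(336,246)],52,cal).round(1))
E
```

```text
[[[ 56.5  49.5  23.9]
  [ 84.5 157.5  21.3]]]
[[498.2 336.5  52. ]
 [600.7 363.5  52. ]]
```

Request:
play_rows(plan=[{"travel": [-0.008,-0.001,0],"rotation": [0,0,-0.143],"gripper": 0},{"travel": [-0.008,-0.001,0],"rotation": [0,0,-0.143],"gripper": 0},{"travel": [-0.008,-0.001,0],"rotation": [0,0,-0.143],"gripper": 0},{"travel": [-0.008,-0.001,-0.01],"rotation": [0,0,-0.143],"gripper": 0},{"travel": [-0.008,-0.001,-0.015],"rotation": [0,0,-0.143],"gripper": 0},{"travel": [-0.008,-0.001,-0.015],"rotation": [0,0,-0.143],"gripper": 0},{"travel": [-0.008,-0.001,-0.015],"rotation": [0,0,-0.143],"gripper": 0},{"travel": [-0.008,-0.001,-0.015],"rotation": [0,0,-0.143],"gripper": 0},{"travel": [-0.008,-0.002,-0.015],"rotation": [0,0,-0.143],"gripper": 0},{"travel": [-0.007,-0.002,-0.015],"rotation": [0,0,-0.143],"gripper": 0},{"travel": [-0.007,-0.002,-0.01],"rotation": [0,0,-0.141],"gripper": 0},{"travel": [0,0,0],"rotation": [0,0,0],"gripper": 0}])

```text
time: 6.8
tool_pos: [493.8, 337.4, 134.4]
orientation: [3.14, 0.009, -0.008]
wrist_force: [-0.6, 0.6, -0.5]
grip_width: 0.999
```

```bash
python3 - <<'E'
from h import *
s=st(); print(np.round(cv2.Rodrigues(np.array(s["orientation"]))[0],3).tolist())
E
```

```text
{'time': 6.8, 'tool_pos': [493.771, 337.436, 134.407], 'orientation': [3.14, 0.009, -0.008], 'wrist_force': [-0.625, 0.554, -0.533], 'grip_width': 0.999, 'joint_positions': [-0.85, 0.681, 0.355, 1.707, -0.308, 0.814, -0.348]}
[[1.0, 0.006, -0.005], [0.006, -1.0, -0.002], [-0.005, 0.002, -1.0]]
```

Request:
play_rows(grip_force=30, plan=[{"travel": [0.005,-0.002,-0.025],"rotation": [0,0,0],"gripper": 0},{"travel": [0,0,-0.025],"rotation": [0,0,0],"gripper": 0},{"travel": [0,0,-0.02],"rotation": [0,0,0],"gripper": 0},{"travel": [0,0,-0.015],"rotation": [0,0,0],"gripper": 0},{"travel": [0,0,0],"rotation": [0,0,0],"gripper": 0.3},{"travel": [0,0,0],"rotation": [0,0,0],"gripper": 1},{"travel": [0,0,0],"rotation": [0,0,0],"gripper": 1},{"travel": [0,0,0],"rotation": [0,0,0],"gripper": 1},{"travel": [0,0,0],"rotation": [0,0,0],"gripper": 1},{"travel": [0,0,0],"rotation": [0,0,0],"gripper": 1},{"travel": [0,0,0.02],"rotation": [0,0,0],"gripper": 1},{"travel": [0,0,0.03],"rotation": [0,0,0],"gripper": 1},{"travel": [0,0,0.03],"rotation": [0,0,0],"gripper": 1},{"travel": [0,0,0.03],"rotation": [0,0,0],"gripper": 1}])

```text
time: 8.2
tool_pos: [502.3, 334.6, 161.5]
orientation: [3.141, 0.005, -0.001]
wrist_force: [-0.4, -0.2, -1.8]
grip_width: 0.466
```

Request:
play_rows(plan=[{"travel": [0,-0.01,0.03],"rotation": [0,0,0],"gripper": 1},{"travel": [0,-0.025,0.03],"rotation": [0,0,0],"gripper": 1},{"travel": [0.006,-0.035,0.02],"rotation": [0,0,0],"gripper": 1},{"travel": [0.006,-0.038,0],"rotation": [0,0,0],"gripper": 1},{"travel": [0.006,-0.038,0],"rotation": [0,0,0],"gripper": 1},{"travel": [0.006,-0.038,0],"rotation": [0,0,0],"gripper": 1},{"travel": [0.006,-0.038,0],"rotation": [0,0,0],"gripper": 1},{"travel": [0.006,-0.038,0],"rotation": [0,0,0],"gripper": 1},{"travel": [0.006,-0.038,0],"rotation": [0,0,0],"gripper": 1},{"travel": [0.006,-0.038,0],"rotation": [0,0,0],"gripper": 1},{"travel": [0.006,-0.038,0],"rotation": [0,0,0],"gripper": 1},{"travel": [0.006,-0.038,0],"rotation": [0,0,0],"gripper": 1},{"travel": [0.006,-0.038,0],"rotation": [0,0,0],"gripper": 1},{"travel": [0.006,-0.038,0],"rotation": [0,0,0],"gripper": 1},{"travel": [0.006,-0.038,0],"rotation": [0,0,0],"gripper": 1},{"travel": [0.006,-0.038,0],"rotation": [0,0,0],"gripper": 1},{"travel": [0.006,-0.025,0],"rotation": [0,0,0],"gripper": 1},{"travel": [0.006,-0.02,0],"rotation": [0,0,0],"gripper": 1},{"travel": [0,0,0],"rotation": [0,0,0],"gripper": 1},{"travel": [0,0,0],"rotation": [0,0,0],"gripper": 1}])

```text
time: 10.2
tool_pos: [598.3, -273.6, 240.0]
orientation: [-3.14, -0.004, 0.002]
wrist_force: [-0.0, 0.5, -1.2]
grip_width: 0.463
```

```bash
python3 - <<'E'
from h import *
st()
cal=calibration("wrist");im=snapshot("wrist"); cv2.imwrite("pics/w3.png",im); np.save("w3.npy",cal)
for n in("germinator","dome","dome_handle","knob_grip","thermostat_box"):
    for r in models.search_frame(n,"wrist")[:2]: print(n,round(r["p"],2),np.round(r["position"]).tolist())
E
```

```text
{'time': 10.2, 'tool_pos': [598.275, -273.561, 240.018], 'orientation': [-3.14, -0.004, 0.002], 'wrist_force': [-0.033, 0.459, -1.153], 'grip_width': 0.463, 'joint_positions': [0.17, 0.66, 0.413, 1.41, -0.276, 1.131, 0.627]}
germinator 0.67 [600.0, -190.0, 11.0]
dome 0.63 [579.0, -422.0, 75.0]
dome_handle 0.57 [576.0, -419.0, 78.0]
knob_grip 0.68 [396.0, -262.0, 64.0]
thermostat_box 0.77 [399.0, -254.0, 91.0]
thermostat_box 0.36 [600.0, -192.0, 11.0]
```

View pics/w3.png

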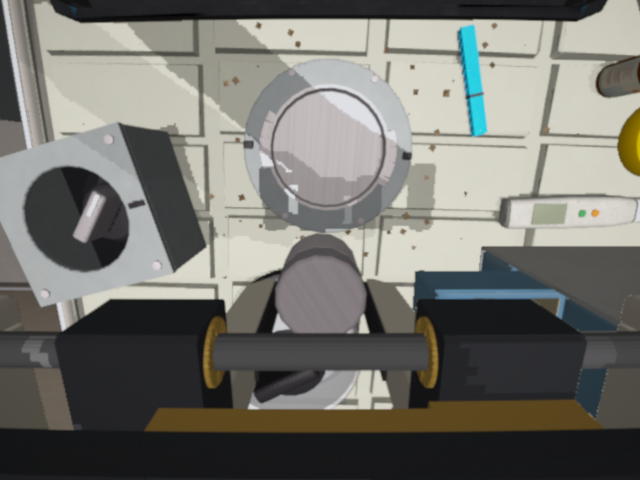

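The pot rim is centred near (328,147), with black ribs at (248,144) and (407,156). The box opening is centred near (77,217), its rib at (137,203), and the knob bar runs from (80,238) to (100,195). The canister is in the grip and the dome handle is at about (290,378).

```bash
python3 - <<'E'
from h import *
cal=np.load("w3.npy",allow_pickle=True).item(); im=cv2.imread("pics/w3.png"); g=cv2.cvtColor(im,6)
print(cv2.HoughCircles(cv2.GaussianBlur(g[40:250,220:430],(5,5),1),cv2.HOUGH_GRADIENT,1,10,param1=80,param2=20,minRadius=50,maxRadius=95)[0][:6])
r=atz("wrist",[(248,144),(407,156)],10,cal);print("ribs",r.round(1),r.mean(0),np.arctan2(*(r[1]-r[0])[[1,0]]))
print("pot",atz("wrist",[(328.5,147)],34,cal).round(1))
o=atz("wrist",[(77,217),(137,203)],95,cal);print("box",o.round(1),np.arctan2(*(o[1]-o[0])[[1,0]]),np.linalg.norm(o[1]-o[0]))
k=atz("wrist",[(82,238),(99,195)],80,cal);print("bar",k.round(1),k.mean(0),np.arctan2(*(k[1]-k[0])[[1,0]]),np.linalg.norm(k[1]-k[0]))
a=cv2.resize(im[150:310,0:220],None,fx=3.6,fy=3.6,interpolation=2);cv2.imwrite("pics/w3c.png",a)
E
```

```text
[[109.5 107.5  56.7]
 [105.5 122.5  71.3]
 [ 99.5 106.5  62.3]
 [110.5  90.5  73.5]
 [ 97.5  94.5  71.3]
 [117.5 118.5  70.2]]
ribs [[ 522.5 -192.1   10. ]
 [ 687.1 -203.4   10. ]] [ 604.79913771 -197.70642437   10.        ] -0.0685465862200865
pot [[ 605.  -195.6   34. ]]
box [[ 391.7 -254.3   95. ]
 [ 444.8 -242.5   95. ]] 0.219528970643004 54.37837496576269
bar [[ 382.4 -276.    80. ]
 [ 403.9 -237.4   80. ]] [ 393.12540812 -256.68412754   80.        ] 1.0618791486061996 44.199200694288976
```

View pics/w3c.png

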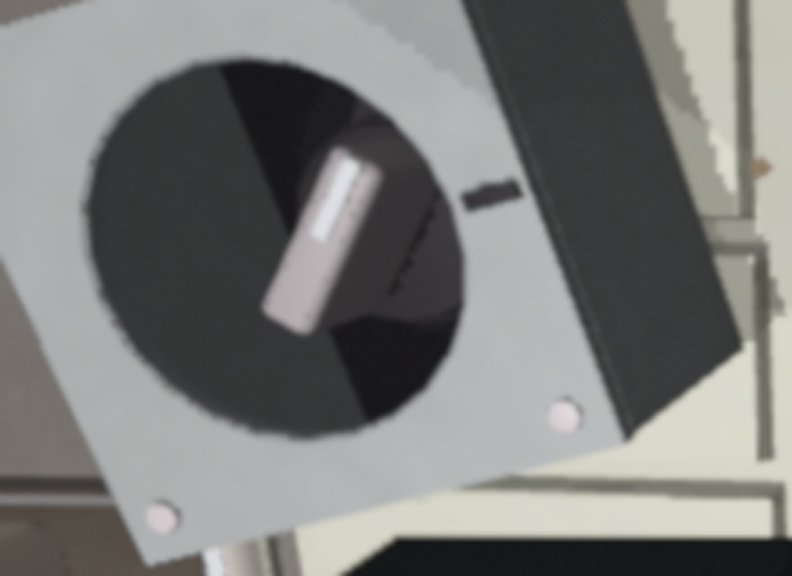

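The white pointer is at the upper-right end of the bar, so the thermostat reads about 0.73 and needs 0.84 rad clockwise. I place the first canister at (605,-168).

Request:
play_rows(plan=[{"travel": [0.002,0.03,0],"rotation": [0,0,0],"gripper": 1},{"travel": [0.002,0.038,-0.01],"rotation": [0,0,0],"gripper": 1},{"travel": [0.002,0.038,-0.02],"rotation": [0,0,0],"gripper": 1},{"travel": [0.001,0,-0.035],"rotation": [0,0,0],"gripper": 1},{"travel": [0,0,-0.035],"rotation": [0,0,0],"gripper": 1},{"travel": [0,0,-0.025],"rotation": [0,0,0],"gripper": 1},{"travel": [0,0,-0.02],"rotation": [0,0,0],"gripper": 1},{"travel": [0,0,-0.01],"rotation": [0,0,0],"gripper": 1},{"travel": [0,0,0],"rotation": [0,0,0],"gripper": 1},{"travel": [0,0,0],"rotation": [0,0,0],"gripper": 1}])

```text
time: 11.5
tool_pos: [606.4, -168.3, 86.6]
orientation: [3.141, 0.005, 0.003]
wrist_force: [-0.4, -0.2, -1.2]
grip_width: 0.468
```

Request:
play_rows(plan=[{"travel": [-0.001,0,-0.012],"rotation": [0,0,0],"gripper": 1},{"travel": [0,0,-0.008],"rotation": [0,0,0],"gripper": 1},{"travel": [0,0,-0.003],"rotation": [0,0,0],"gripper": 1},{"travel": [0,0,0],"rotation": [0,0,0],"gripper": 1}])

```text
time: 11.9
tool_pos: [607.5, -170.2, 71.8]
orientation: [3.14, 0.005, 0.014]
wrist_force: [-7.4, 3.5, 38.1]
grip_width: 0.47
```

Request:
play_rows(plan=[{"travel": [0,0,0.01],"rotation": [0,0,0],"gripper": 1},{"travel": [0,0,0.003],"rotation": [0,0,0],"gripper": 1},{"travel": [0,0,0],"rotation": [0,0,0],"gripper": 1}])

```text
time: 12.2
tool_pos: [604.9, -168.0, 75.7]
orientation: [3.142, 0.005, 0.001]
wrist_force: [0.3, 0.3, -1.9]
grip_width: 0.47
```

```bash
python3 - <<'E'
from h import *
st()
im=snapshot("side"); a=cv2.resize(im[150:240,240:350],None,fx=4,fy=4,interpolation=2)
w=snapshot("wrist")
b=cv2.resize(w,(480,360)); out=np.zeros((360,920,3),np.uint8);out[:,:440]=a;out[:,440:]=b
cv2.imwrite("pics/p4.png",cv2.resize(out,(800,313)))
for z in(72,34): print(proj("side",[[605,-168,z],[605,-196.5,z]]))
E
```

```text
{'time': 12.2, 'tool_pos': [604.874, -168.006, 75.732], 'orientation': [3.142, 0.005, 0.001], 'wrist_force': [0.334, 0.257, -1.861], 'grip_width': 0.47, 'joint_positions': [0.038, 0.796, 0.34, 1.663, -0.36, 0.745, 0.554]}
[[291.62002744 195.40878425]
 [292.60588307 187.7771582 ]]
[[292.19742644 203.38585957]
 [293.15428006 195.84077024]]
```

View pics/p4.png

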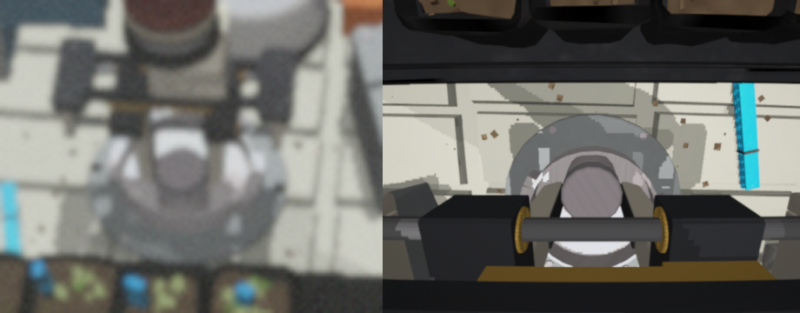

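The picture suggests the canister sits a few mm off-centre and lower in the grip, so I'll measure the lid directly.

```bash
python3 - <<'E'
from h import *
s=env.sense();tp=np.array(s["tool_pos"])
cal=calibration("wrist");w=snapshot("wrist");cv2.imwrite("pics/w5.png",w);np.save("w5.npy",cal)
g=cv2.GaussianBlur(cv2.cvtColor(w,6),(5,5),1)
for nm,G in(("now",g),("w3",cv2.GaussianBlur(cv2.cvtColor(cv2.imread("pics/w3.png"),6),(5,5),1))):
    c=cv2.HoughCircles(G[230:345,250:400],cv2.HOUGH_GRADIENT,1,8,param1=60,param2=14,minRadius=36,maxRadius=52)
    print(nm,None if c is None else (c[0][:5]+[250,230,0]))
# predicted lid outlines
T=np.array(cal["extrinsics"])
th=np.linspace(0,2*np.pi,60)
for dy in(0,3,6):
  for t in(0,8,16):
    P=np.c_[tp[0]+22*np.cos(th),tp[1]+dy+22*np.sin(th),np.full(60,tp[2]-t)]
    q=proj("wrist",P,cal); print(dy,t,q.mean(0).round(1),(np.ptp(q,axis=0)/2).round(1))
cv2.imwrite("pics/w5c.png",cv2.resize(w[130:350,200:440],None,fx=3,fy=2.7,interpolation=2))
E
```

```text
now [[320.5        294.5         47.        ]
 [320.5        304.5         48.09999847]
 [325.5        283.5         51.40000153]
 [316.5        287.5         50.29999924]
 [319.5        274.5         40.09999847]]
w3 [[320.5        293.5         45.90000153]
 [320.5        302.5         46.90000153]
 [311.5        297.5         36.90000153]
 [318.5        272.5         39.09999847]
 [327.5        298.5         38.09999847]]
0 0 [322.8 313.7] [49.6 45.6]
0 8 [322.7 306.3] [47.3 43.7]
0 16 [322.6 299.6] [45.1 42. ]
3 0 [322.8 307.5] [49.9 46.1]
3 8 [322.7 300.3] [47.5 44.2]
3 16 [322.6 293.8] [45.3 42.3]
6 0 [322.9 301.1] [50.1 46.6]
6 8 [322.8 294.3] [47.7 44.6]
6 16 [322.7 288. ] [45.5 42.7]
```

View pics/w5c.png

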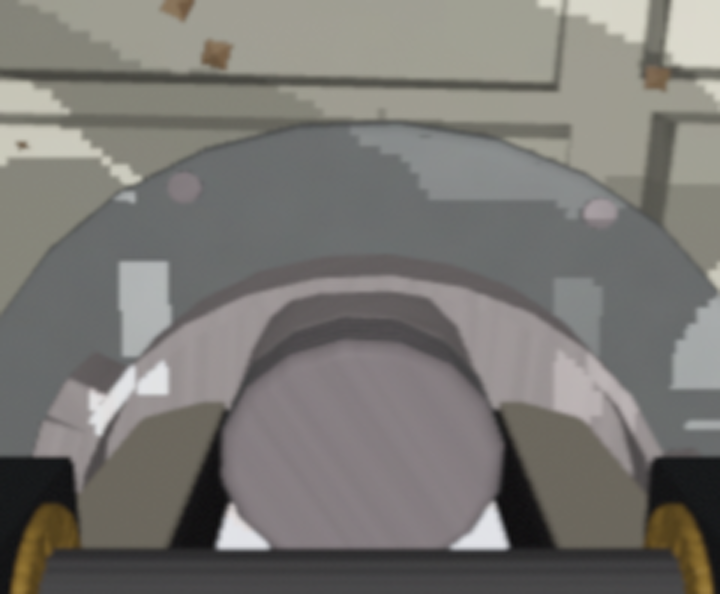

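The lid is about 8 mm below the TCP and 4 mm toward +y, which puts the canister's underside about 2 mm above the pot floor, inside the wall. I shift 5 mm inward, lower gently and release.

Request:
play_rows(plan=[{"travel": [0,-0.005,0],"rotation": [0,0,0],"gripper": 1},{"travel": [0,0,-0.002],"rotation": [0,0,0],"gripper": 1},{"travel": [0,0,-0.001],"rotation": [0,0,0],"gripper": 1},{"travel": [0,0,0],"rotation": [0,0,0],"gripper": 1}])

```text
time: 12.75
tool_pos: [604.5, -173.3, 72.3]
orientation: [-3.142, -0.004, 0.001]
wrist_force: [0.4, 0.2, -1.0]
grip_width: 0.467
```

Request:
play_rows(plan=[{"travel": [0,0,-0.002],"rotation": [0,0,0],"gripper": 1},{"travel": [0,0,0],"rotation": [0,0,0],"gripper": 1}])

```text
time: 12.95
tool_pos: [604.7, -173.2, 72.1]
orientation: [-3.141, -0.005, -0.0]
wrist_force: [-2.2, -0.1, 6.0]
grip_width: 0.471
```

Request:
play_rows(plan=[{"travel": [0,0,0],"rotation": [0,0,0],"gripper": 0.35},{"travel": [0,0,0],"rotation": [0,0,0],"gripper": 0.35},{"travel": [0,0,0],"rotation": [0,0,0],"gripper": 0.35},{"travel": [0,0,0.02],"rotation": [0,0,0],"gripper": 0.35},{"travel": [0,0,0.04],"rotation": [0,0,0],"gripper": 0.2},{"travel": [0,-0.02,0.045],"rotation": [0,0,0],"gripper": 0},{"travel": [0,-0.035,0.045],"rotation": [0,0,0],"gripper": 0},{"travel": [0,-0.035,0.01],"rotation": [0,0,0],"gripper": 0},{"travel": [0,-0.02,0],"rotation": [0,0,0],"gripper": 0},{"travel": [0,0,0],"rotation": [0,0,0],"gripper": 0}])

```text
time: 13.95
tool_pos: [603.2, -283.5, 225.5]
orientation: [3.138, -0.005, -0.0]
wrist_force: [0.1, 0.7, -0.8]
grip_width: 0.997
```

```bash
python3 - <<'E'
from h import *
st()
cal=calibration("wrist");w=snapshot("wrist");cv2.imwrite("pics/w6.png",w);np.save("w6.npy",cal)
sd=snapshot("side"); cv2.imwrite("pics/s6.png",sd)
for c in("wrist","side"):
    for r in models.search_frame("can_0_mid",c)[:4]: print(c,round(r["p"],2),np.round(r["position"]).tolist())
a=cv2.resize(sd[350:420,230:380],None,fx=2.7,fy=2.7,interpolation=2)
out=np.zeros((480,800,3),np.uint8); out[:300,:400]=w[:300,120:520]; out[:a.shape[0],400:400+a.shape[1]]=a[:,:400]
cv2.imwrite("pics/p6.png",out)
E
```

```text
{'time': 13.95, 'tool_pos': [603.187, -283.457, 225.547], 'orientation': [3.138, -0.005, -0.0], 'wrist_force': [0.1, 0.69, -0.766], 'grip_width': 0.997, 'joint_positions': [0.184, 0.684, 0.409, 1.404, -0.281, 1.109, 0.633]}
wrist 0.76 [610.0, -167.0, 67.0]
side 0.54 [601.0, -159.0, 68.0]
```

View pics/p6.png

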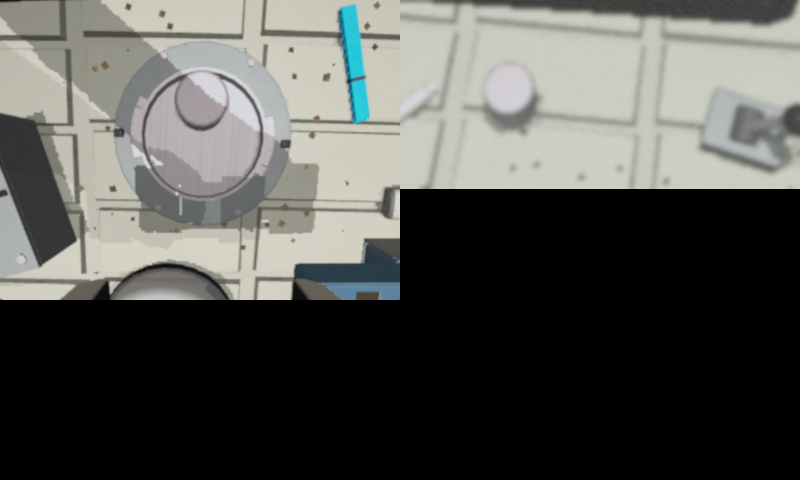

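Canister 1 stands in the pot, with its lid at (321,98) in the wrist image. Canister 2 hasn't moved, with its lid at about (271,382) in the side view. The isolator is off.

```bash
python3 - <<'E'
from h import *
cal=np.load("w6.npy",allow_pickle=True).item()
r=atz("wrist",[(239,132.5),(406,143.5)],11,cal);print(r.round(1),r.mean(0).round(1),np.arctan2(*(r[1]-r[0])[[1,0]]))
print("lid",atz("wrist",[(321.5,98)],66,cal).round(1),"pot rim",atz("wrist",[(322.5,133)],34,cal).round(1))
print(atz("side",[(271,381)],52).round(1))
E
```

```text
[[ 523.1 -192.4   11. ]
 [ 687.2 -203.    11. ]] [ 605.2 -197.7   11. ] -0.06482932357248011
lid [[ 603.7 -169.5   66. ]] pot rim [[ 604.7 -194.6   34. ]]
[[599.7 362.   52. ]]
```

Request:
play_rows(plan=[{"travel": [0,0.015,0.01],"rotation": [0,0,0],"gripper": 0},{"travel": [0,0.03,0],"rotation": [0,0,0],"gripper": 0},{"travel": [0,0.038,0],"rotation": [0,0,0],"gripper": 0},{"travel": [0,0.038,0],"rotation": [0,0,0],"gripper": 0},{"travel": [0,0.038,0],"rotation": [0,0,0],"gripper": 0},{"travel": [0,0.038,0],"rotation": [0,0,0],"gripper": 0},{"travel": [0,0.038,0],"rotation": [0,0,0],"gripper": 0},{"travel": [0,0.038,0],"rotation": [0,0,0],"gripper": 0},{"travel": [0,0.038,0],"rotation": [0,0,0],"gripper": 0},{"travel": [0,0.038,0],"rotation": [0,0,0],"gripper": 0},{"travel": [0,0.038,0],"rotation": [0,0,0],"gripper": 0},{"travel": [0,0.038,0],"rotation": [0,0,0],"gripper": 0},{"travel": [0,0.038,0],"rotation": [0,0,0],"gripper": 0},{"travel": [0,0.038,0],"rotation": [0,0,0],"gripper": 0},{"travel": [0,0.038,0],"rotation": [0,0,0],"gripper": 0},{"travel": [0,0.025,0],"rotation": [0,0,0],"gripper": 0},{"travel": [0,0.015,0],"rotation": [0,0,0],"gripper": 0},{"travel": [0,0,0],"rotation": [0,0,0],"gripper": 0},{"travel": [0,0,0],"rotation": [0,0,0],"gripper": 0}])

```text
time: 16.05
tool_pos: [604.5, 299.1, 235.4]
orientation: [3.14, 0.004, 0.0]
wrist_force: [0.4, -0.6, -0.1]
grip_width: 1.0
```

```bash
python3 - <<'E'
from h import *
st()
cal=calibration("wrist");w=snapshot("wrist");cv2.imwrite("pics/w7.png",w)
for r in models.search_frame("can_0_mid","wrist")[:4]: print(round(r["p"],2),np.round(r["position"]).tolist())
u=proj("wrist",[[600,362,52]],cal)[0];print(u)
x0,y0=int(u[0])-60,max(0,int(u[1])-60)
g=cv2.GaussianBlur(cv2.cvtColor(w,6)[y0:y0+120,x0:x0+120],(5,5),1)
c=cv2.HoughCircles(g,cv2.HOUGH_GRADIENT,1,10,param1=80,param2=14,minRadius=18,maxRadius=28)[0][:3]+[x0,y0,0];print(c)
print(atz("wrist",c[:,:2],52,cal).round(1))
m=models.regions_of("can_0_mid","wrist")
for r in m[:2]:
    ys,xs=np.where(r["pixels"]);print(round(r["p"],2),xs.min(),xs.max(),ys.min(),ys.max())
E
```

```text
{'time': 16.05, 'tool_pos': [604.491, 299.144, 235.352], 'orientation': [3.14, 0.004, 0.0], 'wrist_force': [0.367, -0.637, -0.064], 'grip_width': 1.0, 'joint_positions': [-0.713, 0.691, 0.419, 1.363, -0.287, 1.148, -0.26]}
[316.32551204 162.71630086]
[[317.5        161.5         21.79999924]]
[[601.1 363.1  52. ]]
```

Request:
play_rows(grip_force=30, plan=[{"travel": [-0.002,0.03,0],"rotation": [0,0,0],"gripper": 0},{"travel": [-0.002,0.034,-0.026],"rotation": [0,0,0],"gripper": 0},{"travel": [0,0,-0.035],"rotation": [0,0,0],"gripper": 0},{"travel": [0,0,-0.035],"rotation": [0,0,0],"gripper": 0},{"travel": [0,0,-0.035],"rotation": [0,0,0],"gripper": 0},{"travel": [0,0,-0.03],"rotation": [0,0,0],"gripper": 0},{"travel": [0,0,-0.02],"rotation": [0,0,0],"gripper": 0},{"travel": [0,0,-0.006],"rotation": [0,0,0],"gripper": 0},{"travel": [0,0,0],"rotation": [0,0,0],"gripper": 0.3},{"travel": [0,0,0],"rotation": [0,0,0],"gripper": 1},{"travel": [0,0,0],"rotation": [0,0,0],"gripper": 1},{"travel": [0,0,0],"rotation": [0,0,0],"gripper": 1},{"travel": [0,0,0],"rotation": [0,0,0],"gripper": 1},{"travel": [0,0,0],"rotation": [0,0,0],"gripper": 1},{"travel": [0,0,0],"rotation": [0,0,0],"gripper": 1}])

```text
time: 17.7
tool_pos: [601.1, 364.3, 48.4]
orientation: [-3.141, -0.005, -0.002]
wrist_force: [0.9, 0.1, -0.2]
grip_width: 0.466
```

Request:
play_rows(plan=[{"travel": [0,0,0.02],"rotation": [0,0,0],"gripper": 1},{"travel": [0,0,0.03],"rotation": [0,0,0],"gripper": 1},{"travel": [0,-0.01,0.035],"rotation": [0,0,0],"gripper": 1},{"travel": [0,-0.025,0.035],"rotation": [0,0,0],"gripper": 1},{"travel": [0,-0.035,0.02],"rotation": [0,0,0],"gripper": 1},{"travel": [0,-0.038,0.01],"rotation": [0,0,0],"gripper": 1},{"travel": [0,-0.038,0],"rotation": [0,0,0],"gripper": 1},{"travel": [0,-0.038,0],"rotation": [0,0,0],"gripper": 1},{"travel": [0,-0.038,0],"rotation": [0,0,0],"gripper": 1},{"travel": [0,-0.038,0],"rotation": [0,0,0],"gripper": 1},{"travel": [0,-0.038,0],"rotation": [0,0,0],"gripper": 1},{"travel": [0,-0.038,0],"rotation": [0,0,0],"gripper": 1},{"travel": [0,-0.038,0],"rotation": [0,0,0],"gripper": 1},{"travel": [0,-0.038,0],"rotation": [0,0,0],"gripper": 1},{"travel": [0.001,-0.038,0],"rotation": [0,0,0],"gripper": 1},{"travel": [0.001,-0.038,0],"rotation": [0,0,0],"gripper": 1},{"travel": [0.001,-0.038,0],"rotation": [0,0,0],"gripper": 1},{"travel": [0.001,-0.038,0],"rotation": [0,0,0],"gripper": 1},{"travel": [0,-0.026,0],"rotation": [0,0,0],"gripper": 1},{"travel": [0,0,0],"rotation": [0,0,0],"gripper": 1}])

```text
time: 19.7
tool_pos: [602.5, -232.6, 198.0]
orientation: [3.137, -0.009, -0.002]
wrist_force: [-0.0, -0.1, -0.7]
grip_width: 0.471
```

```bash
python3 - <<'E'
from h import *
s=st();tp=np.array(s["tool_pos"])
cal=calibration("wrist");w=snapshot("wrist");cv2.imwrite("pics/w8.png",w)
g=cv2.GaussianBlur(cv2.cvtColor(w,6),(5,5),1)
c=cv2.HoughCircles(g[230:345,250:400],cv2.HOUGH_GRADIENT,1,8,param1=60,param2=14,minRadius=38,maxRadius=54)
print(c[0][:3]+[250,230,0])
for t in(-3,5,12):
    P=tp+[0,0,-t]; print(t,proj("wrist",[P],cal).round(1))
E
```

```text
{'time': 19.7, 'tool_pos': [602.527, -232.579, 197.995], 'orientation': [3.137, -0.009, -0.002], 'wrist_force': [-0.015, -0.058, -0.703], 'grip_width': 0.471, 'joint_positions': [0.114, 0.676, 0.386, 1.503, -0.275, 1.016, 0.563]}
[[319.5        313.5         50.09999847]
 [319.5        321.5         49.        ]
 [324.5        288.5         44.59999847]]
-3 [[321.9 317.7]]
5 [[321.9 309.9]]
12 [[321.8 303.6]]
```

Request:
play_rows(plan=[{"travel": [0.001,0.007,-0.01],"rotation": [0,0,0],"gripper": 1},{"travel": [0.001,0,-0.03],"rotation": [0,0,0],"gripper": 1},{"travel": [0,0,-0.03],"rotation": [0,0,0],"gripper": 1},{"travel": [0,0,-0.03],"rotation": [0,0,0],"gripper": 1},{"travel": [0,0,-0.02],"rotation": [0,0,0],"gripper": 1},{"travel": [0,0,-0.008],"rotation": [0,0,0],"gripper": 1},{"travel": [0,0,-0.004],"rotation": [0,0,0],"gripper": 1},{"travel": [0,0,0],"rotation": [0,0,0],"gripper": 1}])

```text
time: 20.55
tool_pos: [607.2, -217.8, 66.2]
orientation: [-3.141, -0.007, -0.001]
wrist_force: [0.2, 0.9, -0.4]
grip_width: 0.467
```

Request:
play_rows(plan=[{"travel": [-0.002,-0.006,0],"rotation": [0,0,0],"gripper": 1},{"travel": [0,0,-0.002],"rotation": [0,0,0],"gripper": 1},{"travel": [0,0,-0.002],"rotation": [0,0,0],"gripper": 1},{"travel": [0,0,0],"rotation": [0,0,0],"gripper": 1}])

```text
time: 20.95
tool_pos: [604.9, -225.2, 62.4]
orientation: [3.141, 0.004, 0.001]
wrist_force: [0.9, -0.2, -0.5]
grip_width: 0.471
```

Request:
play_rows(plan=[{"travel": [0,0,-0.002],"rotation": [0,0,0],"gripper": 1},{"travel": [0,0,0],"rotation": [0,0,0],"gripper": 1}])

```text
time: 21.15
tool_pos: [604.9, -225.2, 62.4]
orientation: [-3.142, -0.005, -0.001]
wrist_force: [-3.7, 1.9, 8.9]
grip_width: 0.466
```

Request:
play_rows(plan=[{"travel": [0,0,0],"rotation": [0,0,0],"gripper": 0.35},{"travel": [0,0,0],"rotation": [0,0,0],"gripper": 0.35},{"travel": [0,0,0],"rotation": [0,0,0],"gripper": 0.35},{"travel": [0,0,0.02],"rotation": [0,0,0],"gripper": 0.35},{"travel": [0,0,0.035],"rotation": [0,0,0],"gripper": 0.2},{"travel": [0,0,0.04],"rotation": [0,0,0],"gripper": 0},{"travel": [0,0,0.04],"rotation": [0,0,0],"gripper": 0},{"travel": [-0.01,-0.03,0.035],"rotation": [0,0,0],"gripper": 0},{"travel": [-0.01,-0.03,0.035],"rotation": [0,0,0],"gripper": 0},{"travel": [-0.01,-0.03,0.035],"rotation": [0,0,0],"gripper": 0},{"travel": [-0.005,-0.015,0.025],"rotation": [0,0,0],"gripper": 0},{"travel": [0,0,0],"rotation": [0,0,0],"gripper": 0},{"travel": [0,0,0],"rotation": [0,0,0],"gripper": 0}])

```text
time: 22.45
tool_pos: [569.8, -329.3, 324.5]
orientation: [-3.14, -0.005, -0.0]
wrist_force: [0.3, -0.7, -0.8]
grip_width: 1.003
```

```bash
python3 - <<'E'
from h import *
st()
cal=calibration("wrist");w=snapshot("wrist");cv2.imwrite("pics/w9.png",w);np.save("w9.npy",cal)
for n in("can_0_mid","dome_handle","dome","isolator_tip"):
    for r in models.search_frame(n,"wrist")[:3]: print(n,round(r["p"],2),np.round(r["position"]).tolist())
E
```

```text
{'time': 22.45, 'tool_pos': [569.763, -329.325, 324.513], 'orientation': [-3.14, -0.005, -0.0], 'wrist_force': [0.349, -0.68, -0.769], 'grip_width': 1.003, 'joint_positions': [0.274, 0.599, 0.411, 1.274, -0.236, 1.316, 0.683]}
can_0_mid 0.69 [606.0, -171.0, 69.0]
dome_handle 0.77 [566.0, -391.0, 76.0]
dome 0.89 [568.0, -391.0, 74.0]
```

View pics/w9.png

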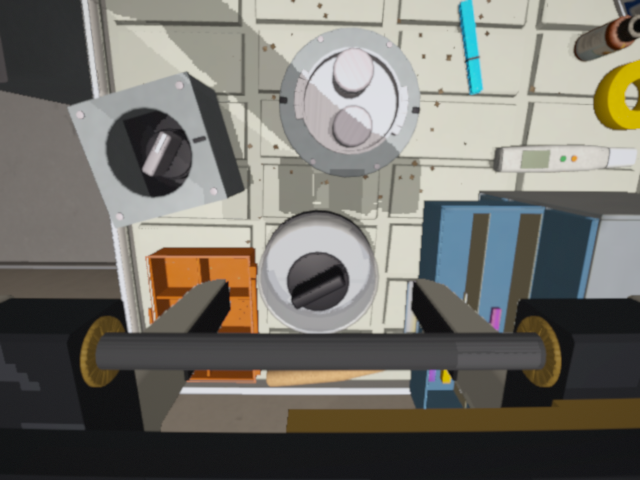

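Both canisters stand in the pot at (353,70) and (353,126). The dome handle bar runs from (294,298) to (345,275). The knob bar runs from (150,171) to (166,136), with the rib at (198,139).

```bash
python3 - <<'E'
from h import *
cal=np.load("w9.npy",allow_pickle=True).item()
def ang(r): return round(float(np.arctan2(*(r[1]-r[0])[[1,0]])),3), round(float(np.linalg.norm(r[1]-r[0])),1)
r=atz("wrist",[(295,298),(345,275)],110,cal);print("handle",r.round(1),r.mean(0).round(1),ang(r))
r=atz("wrist",[(150,152),(198.5,138.5)],95,cal);print("box",r.round(1),ang(r))
c=atz("wrist",[(77,106),(186,73),(240,191),(116,226)],95,cal);c=atz("wrist",[(71,106),(186,73),(229,194),(117,226)],95,cal);print("corners",c.round(1),c.mean(0),ang(c[[0,1]]),ang(c[[3,2]]))
r=atz("wrist",[(149,174),(165,135)],80,cal);print("bar",r.round(1),r.mean(0).round(1),ang(r))
print("lids",atz("wrist",[(353,70),(353,126)],66,cal).round(1))
r=atz("wrist",[(283,99.5),(416,109.5)],11,cal);print("ribs",r.round(1),r.mean(0).round(1),ang(r))
w=cv2.imread("pics/w9.png");g=cv2.GaussianBlur(cv2.cvtColor(w,6),(5,5),1)
c=cv2.HoughCircles(g[200:340,250:390],cv2.HOUGH_GRADIENT,1,8,param1=60,param2=14,minRadius=50,maxRadius=65)
print(c[0][:3]+[250,200,0])
a=cv2.resize(w[90:200,90:220],None,fx=4,fy=4,interpolation=2);b=cv2.resize(w[200:340,255:385],None,fx=3,fy=3,interpolation=2)
E
```

```text
handle [[ 541.6 -411.2  110. ]
 [ 596.1 -384.3  110. ]] [ 568.9 -397.7  110. ] (0.459, 60.7)
box [[ 391.8 -255.8   95. ]
 [ 443.6 -242.5   95. ]] (0.252, 53.5)
corners [[ 315.2 -210.1   95. ]
 [ 435.8 -180.2   95. ]
 [ 471.8 -299.2   95. ]
 [ 346.4 -334.2   95. ]] [ 392.30709202 -255.91032391   95.        ] (0.243, 124.3) (0.272, 130.3)
bar [[ 381.  -278.9   80. ]
 [ 402.8 -238.    80. ]] [ 391.9 -258.5   80. ] (1.081, 46.4)
lids [[ 603.1 -170.7   66. ]
 [ 604.5 -227.4   66. ]]
ribs [[ 522.8 -191.9   11. ]
 [ 686.9 -202.5   11. ]] [ 604.9 -197.2   11. ] (-0.065, 164.4)
[[318.5        271.5         58.90000153]
 [319.5        261.5         52.29999924]
 [324.5        278.5         54.5       ]]
```

Request:
play_rows(plan=[{"travel": [-0.025,0.01,-0.02],"rotation": [0,0,-0.08],"gripper": 0.57},{"travel": [-0.03,0.013,-0.03],"rotation": [0,0,-0.08],"gripper": 0.57},{"travel": [-0.035,0.015,-0.03],"rotation": [0,0,-0.08],"gripper": 0.57},{"travel": [-0.035,0.015,-0.03],"rotation": [0,0,-0.08],"gripper": 0.57},{"travel": [-0.033,0.012,-0.03],"rotation": [0,0,-0.09],"gripper": 0.57},{"travel": [-0.02,0.008,-0.03],"rotation": [0,0,-0.09],"gripper": 0.57},{"travel": [0,0,0],"rotation": [0,0,0],"gripper": 0.57},{"travel": [0,0,0],"rotation": [0,0,0],"gripper": 0.57}])

```text
time: 23.5
tool_pos: [392.7, -256.8, 155.2]
orientation: [3.046, -0.769, 0.001]
wrist_force: [1.2, -0.3, -0.8]
grip_width: 0.437
```

```bash
python3 - <<'E'
from h import *
s=st();R=cv2.Rodrigues(np.array(s["orientation"]))[0]
print(np.arctan2(R[1,0],R[0,0]), R[2,2])
E
```

```text
{'time': 23.5, 'tool_pos': [392.675, -256.811, 155.21], 'orientation': [3.046, -0.769, 0.001], 'wrist_force': [1.242, -0.304, -0.848], 'grip_width': 0.437, 'joint_positions': [0.194, 0.504, 0.49, 2.048, -0.372, 0.674, 0.432]}
-0.4946939984865467 -0.9999999018151726
```

Request:
play_rows(grip_force=15, plan=[{"travel": [0,0,-0.025],"rotation": [0,0,0],"gripper": 0.57},{"travel": [0,0,-0.025],"rotation": [0,0,0],"gripper": 0.57},{"travel": [0,0,-0.019],"rotation": [0,0,0],"gripper": 0.57},{"travel": [0,0,-0.01],"rotation": [0,0,0],"gripper": 0.57},{"travel": [0,0,0],"rotation": [0,0,0],"gripper": 1},{"travel": [0,0,0],"rotation": [0,0,0],"gripper": 1},{"travel": [0,0,0],"rotation": [0,0,0],"gripper": 1},{"travel": [0,0,0],"rotation": [0,0,0],"gripper": 1}])

```text
time: 24.3
tool_pos: [390.8, -256.3, 76.8]
orientation: [-3.044, 0.772, 0.002]
wrist_force: [-1.6, 2.3, 4.5]
grip_width: 0.152
```

Request:
play_rows(plan=[{"travel": [0,0,0],"rotation": [0,0,-0.06],"gripper": 1},{"travel": [0,0,0],"rotation": [0,0,-0.11],"gripper": 1},{"travel": [0,0,0],"rotation": [0,0,-0.11],"gripper": 1},{"travel": [0,0,0],"rotation": [0,0,-0.11],"gripper": 1},{"travel": [0,0,0],"rotation": [0,0,-0.11],"gripper": 1},{"travel": [0,0,0],"rotation": [0,0,-0.11],"gripper": 1},{"travel": [0,0,0],"rotation": [0,0,-0.11],"gripper": 1},{"travel": [0,0,0],"rotation": [0,0,-0.08],"gripper": 1},{"travel": [0,0,0],"rotation": [0,0,-0.035],"gripper": 1},{"travel": [0,0,0],"rotation": [0,0,0],"gripper": 1},{"travel": [0,0,0],"rotation": [0,0,0],"gripper": 1}])

```text
time: 25.4
tool_pos: [390.5, -256.2, 76.9]
orientation: [-2.469, 1.941, 0.003]
wrist_force: [-3.4, 1.0, 5.0]
grip_width: 0.151
```

```bash
python3 - <<'E'
from h import *
s=st();R=cv2.Rodrigues(np.array(s["orientation"]))[0]
print(np.arctan2(R[1,0],R[0,0]), R[2,2],s["moment"])
E
```

```text
{'time': 25.4, 'tool_pos': [390.537, -256.228, 76.856], 'orientation': [-2.469, 1.941, 0.003], 'wrist_force': [-3.43, 0.981, 5.03], 'grip_width': 0.151, 'joint_positions': [0.139, 0.682, 0.604, 2.121, -0.741, 0.56, -0.042]}
-1.3323800824868237 -0.9999982740192878 [ 0.35542054  0.93015378 -0.06215349]
```

Request:
play_rows(plan=[{"travel": [0,0,0],"rotation": [0,0,0],"gripper": 0.6},{"travel": [0,0,0],"rotation": [0,0,0],"gripper": 0.6},{"travel": [0,0,0],"rotation": [0,0,0],"gripper": 0.6},{"travel": [0,0,0.02],"rotation": [0,0,0],"gripper": 0.6},{"travel": [0,0,0.03],"rotation": [0,0,0],"gripper": 0.6},{"travel": [0,0,0.035],"rotation": [0,0,0],"gripper": 0.5},{"travel": [0,0,0.035],"rotation": [0,0,0],"gripper": 0.5},{"travel": [0,0,0.035],"rotation": [0,0,0],"gripper": 0.5},{"travel": [0,0,0],"rotation": [0,0,0],"gripper": 0.5},{"travel": [0,0,0],"rotation": [0,0,0],"gripper": 0.5}])

```text
time: 26.4
tool_pos: [392.1, -256.7, 231.5]
orientation: [-2.47, 1.939, -0.002]
wrist_force: [0.3, 0.5, -0.0]
grip_width: 0.5
```

```bash
python3 - <<'E'
from h import *
st()
cal=calibration("wrist");w=snapshot("wrist");cv2.imwrite("pics/w10.png",w);np.save("w10.npy",cal)
E
```

```text
{'time': 26.4, 'tool_pos': [392.109, -256.683, 231.474], 'orientation': [-2.47, 1.939, -0.002], 'wrist_force': [0.26, 0.506, -0.045], 'grip_width': 0.5, 'joint_positions': [-0.069, 0.465, 0.878, 1.962, -0.451, 0.919, -0.293]}
```

View pics/w10.png

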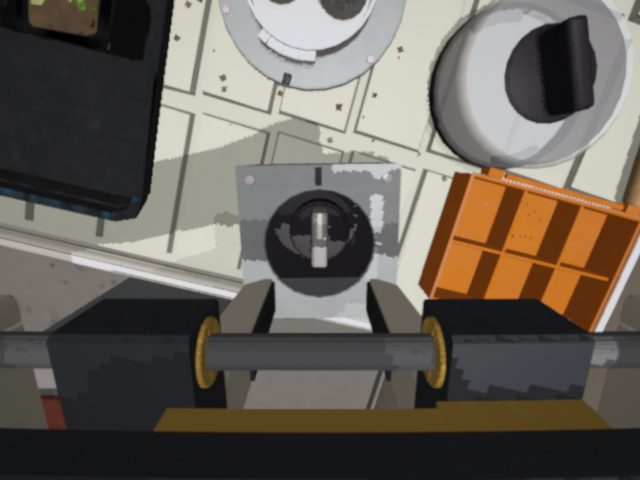

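The knob bar (320,213)–(319,265) lines up with the index rib at (318,176). The dome handle's top runs from about (576,18) to (580,108).

```bash
python3 - <<'E'
from h import *
cal=np.load("w10.npy",allow_pickle=True).item()
w=cv2.imread("pics/w10.png");cv2.imwrite("pics/c10.png",cv2.resize(w[0:180,420:640],None,fx=3,fy=3,interpolation=2))
def ang(r): return round(float(np.arctan2(*(r[1]-r[0])[[1,0]])),3), round(float(np.linalg.norm(r[1]-r[0])),1)
r=atz("wrist",[(579,108),(575,18)],110,cal);print("handle",r.round(1),r.mean(0).round(1),ang(r))
r=atz("wrist",[(320,265),(319.5,213)],80,cal);b=atz("wrist",[(319,243),(318,176)],95,cal);print(ang(r),ang(b))
E
```

```text
handle [[ 537.5 -414.5  110. ]
 [ 591.3 -388.6  110. ]] [ 564.4 -401.5  110. ] (0.448, 59.7)
(0.25, 46.2) (0.255, 54.2)
```

View pics/c10.png

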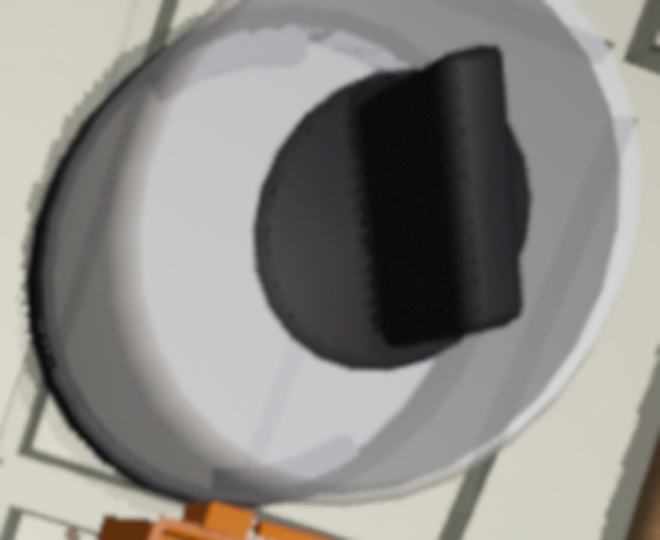

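Request:
play_rows(plan=[{"travel": [0.02,-0.016,0.005],"rotation": [0,0,0.03],"gripper": 0.3},{"travel": [0.035,-0.028,0.005],"rotation": [0,0,0.04],"gripper": 0.3},{"travel": [0.035,-0.028,0],"rotation": [0,0,0.05],"gripper": 0.3},{"travel": [0.035,-0.028,0],"rotation": [0,0,0.05],"gripper": 0.3},{"travel": [0.03,-0.026,0],"rotation": [0,0,0.03],"gripper": 0.3},{"travel": [0.02,-0.017,0],"rotation": [0,0,0.02],"gripper": 0.3},{"travel": [0,0,0],"rotation": [0,0,0],"gripper": 0.3},{"travel": [0,0,0],"rotation": [0,0,0],"gripper": 0.3}])

```text
time: 27.25
tool_pos: [565.7, -399.6, 238.5]
orientation: [-2.667, 1.659, 0.007]
wrist_force: [-0.6, 0.3, 0.2]
grip_width: 0.701
```

```bash
python3 - <<'E'
from h import *
s=st();tp=np.array(s["tool_pos"]);R=cv2.Rodrigues(np.array(s["orientation"]))[0];print("tool ang",np.arctan2(R[1,0],R[0,0]))
cal=calibration("wrist");w=snapshot("wrist");cv2.imwrite("pics/w11.png",w);np.save("w11.npy",cal)
for n in("dome_handle","dome"):
    for r in models.regions_of(n,"wrist")[:2]:
        ys,xs=np.where(r["pixels"]);print(n,round(r["p"],2),len(xs),xs.min(),xs.max(),ys.min(),ys.max())
print(proj("wrist",[[567,-400,110]],cal))
cv2.imwrite("pics/c11.png",cv2.resize(w[120:340,200:440],None,fx=3,fy=2.7,interpolation=2))
E
```

```text
{'time': 27.25, 'tool_pos': [565.691, -399.608, 238.495], 'orientation': [-2.667, 1.659, 0.007], 'wrist_force': [-0.595, 0.271, 0.19], 'grip_width': 0.701, 'joint_positions': [0.237, 0.782, 0.721, 1.297, -0.511, 1.252, -0.142]}
tool ang -1.1131382653883422
dome_handle 0.92 19903 245 406 151 308
dome 0.87 20082 245 406 150 309
[[321.37973782 242.77698895]]
```

View pics/c11.png

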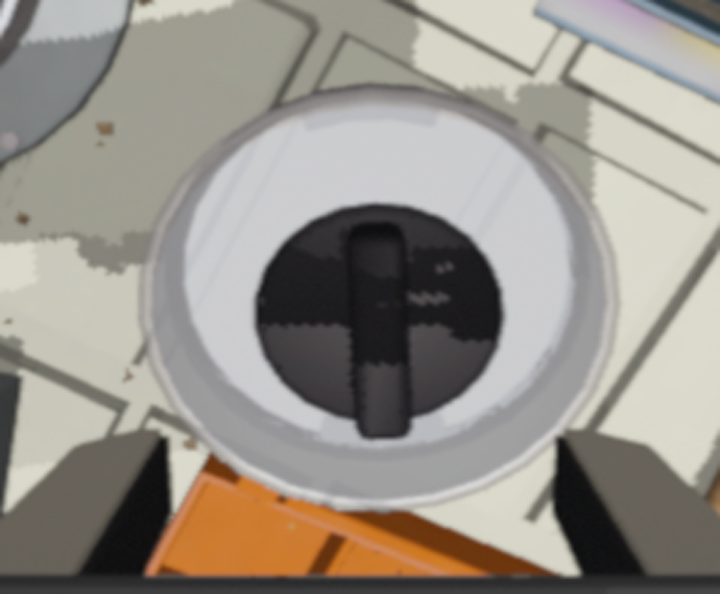

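The handle bar runs from (376,228) to (384,436) in the crop, so its centre is about (569,-403.5) and its angle about 0.48. I descend and grip.

Request:
play_rows(grip_force=50, plan=[{"travel": [0.0035,-0.004,-0.02],"rotation": [0,0,0.02],"gripper": 0.4},{"travel": [0,0,-0.03],"rotation": [0,0,0],"gripper": 0.4},{"travel": [0,0,-0.03],"rotation": [0,0,0],"gripper": 0.4},{"travel": [0,0,-0.03],"rotation": [0,0,0],"gripper": 0.4},{"travel": [0,0,-0.018],"rotation": [0,0,0],"gripper": 0.4},{"travel": [0,0,-0.006],"rotation": [0,0,0],"gripper": 0.4},{"travel": [0,0,0],"rotation": [0,0,0],"gripper": 0.7},{"travel": [0,0,0],"rotation": [0,0,0],"gripper": 1},{"travel": [0,0,0],"rotation": [0,0,0],"gripper": 1},{"travel": [0,0,0],"rotation": [0,0,0],"gripper": 1},{"travel": [0,0,0],"rotation": [0,0,0],"gripper": 1},{"travel": [0,0,0],"rotation": [0,0,0],"gripper": 1}])

```text
time: 28.6
tool_pos: [570.2, -403.4, 107.7]
orientation: [-2.684, 1.63, 0.001]
wrist_force: [-1.3, 1.0, 3.1]
grip_width: 0.167
```

Request:
play_rows(plan=[{"travel": [0,0,0.01],"rotation": [0,0,0],"gripper": 1},{"travel": [0,0,0.02],"rotation": [0,0,0],"gripper": 1},{"travel": [0,0,0.03],"rotation": [0,0,0],"gripper": 1},{"travel": [0,0,0.03],"rotation": [0,0,0],"gripper": 1},{"travel": [0,0,0.03],"rotation": [0,0,0],"gripper": 1},{"travel": [0,0,0.03],"rotation": [0,0,0],"gripper": 1},{"travel": [0,0,0.02],"rotation": [0,0,0],"gripper": 1},{"travel": [0.004,0.02,0],"rotation": [0,0,0.06],"gripper": 1},{"travel": [0.004,0.025,0],"rotation": [0,0,0.08],"gripper": 1},{"travel": [0.006,0.03,0],"rotation": [0,0,0.08],"gripper": 1},{"travel": [0.006,0.03,0],"rotation": [0,0,0.08],"gripper": 1},{"travel": [0.006,0.03,0],"rotation": [0,0,0.08],"gripper": 1},{"travel": [0.004,0.03,0],"rotation": [0,0,0.06],"gripper": 1},{"travel": [0.003,0.025,0],"rotation": [0,0,0.04],"gripper": 1},{"travel": [0.002,0.015,0],"rotation": [0,0,0.02],"gripper": 1},{"travel": [0,0,0],"rotation": [0,0,0],"gripper": 1},{"travel": [0,0,0],"rotation": [0,0,0],"gripper": 1}])

```text
time: 30.3
tool_pos: [604.7, -200.3, 277.2]
orientation: [3.002, -0.919, 0.0]
wrist_force: [0.2, 0.0, -1.8]
grip_width: 0.17
```

```bash
python3 - <<'E'
from h import *
s=st();R=cv2.Rodrigues(np.array(s["orientation"]))[0];print("tool ang",np.arctan2(R[1,0],R[0,0]))
cal=calibration("wrist");w=snapshot("wrist");np.save("w12.npy",cal)
cv2.imwrite("pics/w12.png",w); sd=snapshot("side")
a=cv2.resize(sd[60:230,240:400],None,fx=2.25,fy=2.25,interpolation=2); out=np.zeros((480,800,3),np.uint8);out[:360,:440]=cv2.resize(w[:,:],(480,360))[:,20:460];out[:a.shape[0],440:]=a[:,:360];cv2.imwrite("pics/p12.png",out)
print(proj("side",[[605,-197,34],s["tool_pos"]]))
E
```

```text
{'time': 30.3, 'tool_pos': [604.693, -200.35, 277.246], 'orientation': [3.002, -0.919, 0.0], 'wrist_force': [0.17, 0.007, -1.82], 'grip_width': 0.17, 'joint_positions': [-0.064, 0.631, 0.634, 1.428, -0.381, 1.207, 0.019]}
tool ang -0.5937961401348891
[[293.170876   195.70989987]
 [289.40685391 135.63719862]]
```

View pics/p12.png

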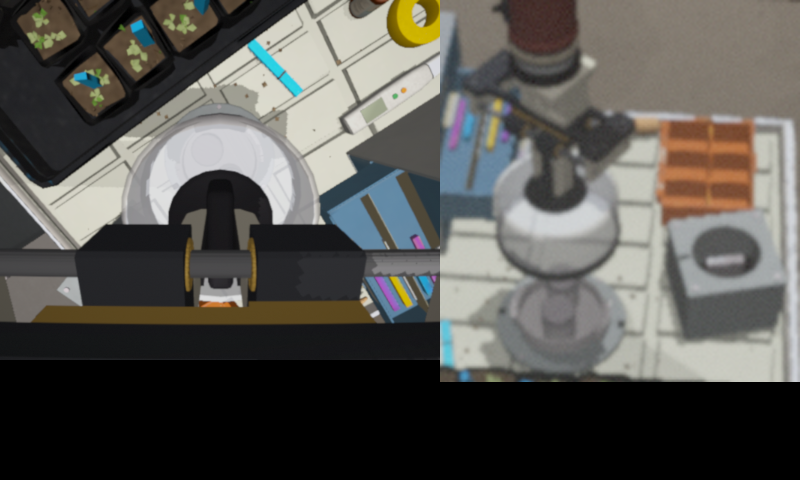

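The side view shows the dome held level above the pot. I lower to just above the rim.

Request:
play_rows(plan=[{"travel": [-0.001,0,-0.02],"rotation": [0,0,0],"gripper": 1},{"travel": [0,0,-0.03],"rotation": [0,0,0],"gripper": 1},{"travel": [0,0,-0.03],"rotation": [0,0,0],"gripper": 1},{"travel": [0,0,-0.025],"rotation": [0,0,0],"gripper": 1},{"travel": [0,0,-0.015],"rotation": [0,0,0],"gripper": 1},{"travel": [0,0,-0.007],"rotation": [0,0,0],"gripper": 1},{"travel": [0,0,0],"rotation": [0,0,0],"gripper": 1},{"travel": [0,0,0],"rotation": [0,0,0],"gripper": 1}])

```text
time: 31.2
tool_pos: [604.9, -199.8, 151.4]
orientation: [3.004, -0.917, 0.004]
wrist_force: [0.8, 0.0, -3.6]
grip_width: 0.169
```

Lowering on, checking force.

Request:
play_rows(plan=[{"travel": [0,0,-0.008],"rotation": [0,0,0],"gripper": 1},{"travel": [0,0,-0.008],"rotation": [0,0,0],"gripper": 1},{"travel": [0,0,-0.004],"rotation": [0,0,0],"gripper": 1},{"travel": [0,0,0],"rotation": [0,0,0],"gripper": 1}])

```text
time: 31.6
tool_pos: [602.4, -205.8, 134.8]
orientation: [2.996, -0.919, 0.005]
wrist_force: [-6.6, -3.7, 15.3]
grip_width: 0.169
```

Request:
play_rows(plan=[{"travel": [0,0,0.01],"rotation": [0,0,0],"gripper": 1},{"travel": [0,0,0.01],"rotation": [0,0,0],"gripper": 1},{"travel": [0,0,0],"rotation": [0,0,0],"gripper": 1},{"travel": [0,0,0],"rotation": [0,0,0],"gripper": 1}])

```text
time: 32.0
tool_pos: [604.6, -197.9, 150.0]
orientation: [-3.005, 0.914, -0.0]
wrist_force: [-1.0, -0.6, -2.9]
grip_width: 0.167
```

```bash
python3 - <<'E'
from h import *
s=st();tp=np.array(s["tool_pos"]);R=cv2.Rodrigues(np.array(s["orientation"]))[0]
cal=calibration("wrist");w=snapshot("wrist");cv2.imwrite("pics/w13.png",w);np.save("w13.npy",cal)
# predicted bar-end and outline for offset d along -tool y
th=np.linspace(0,2*np.pi,73)
o=w.copy()
for d,col in((0,(0,0,255)),(4,(0,255,0)),(8,(255,0,0))):
    c=tp-R[:,1]*d
    for r,h in((76.5,2),(71,74-0)):
        P=np.c_[c[0]+r*np.cos(th),c[1]+r*np.sin(th),np.full(73,tp[2]-107.7+h)]
        if r==71: continue
        cv2.polylines(o,[proj("wrist",P,cal).round().astype(int)],True,col,1)
    e=proj("wrist",[c-R[:,1]*32+[0,0,2.3],c-R[:,1]*32-R[:,0]*8+[0,0,2.3],c-R[:,1]*32+R[:,0]*8+[0,0,2.3]],cal);print(d,e.round(1).tolist())
    cv2.polylines(o,[e[1:].round().astype(int)],False,col,1)
g=atz("wrist",[(0,0)],11,cal)
th=np.linspace(0,2*np.pi,73);P=np.c_[605+88*np.cos(th),-197+88*np.sin(th),np.full(73,10.)]
cv2.polylines(o,[proj("wrist",P,cal).round().astype(int)],True,(0,255,255),1)
cv2.imwrite("pics/c13.png",cv2.resize(o[80:340,140:500],None,fx=2.2,fy=2.2,interpolation=2))
E
```

```text
{'time': 32.0, 'tool_pos': [604.618, -197.88, 149.959], 'orientation': [-3.005, 0.914, -0.0], 'wrist_force': [-0.974, -0.612, -2.901], 'grip_width': 0.167, 'joint_positions': [-0.036, 0.749, 0.565, 1.586, -0.468, 0.944, 0.097]}
0 [[320.7, 245.1], [301.3, 245.1], [340.0, 245.1]]
4 [[320.7, 235.7], [301.2, 235.6], [340.2, 235.7]]
8 [[320.7, 226.1], [301.1, 226.0], [340.3, 226.1]]
```

View pics/c13.png

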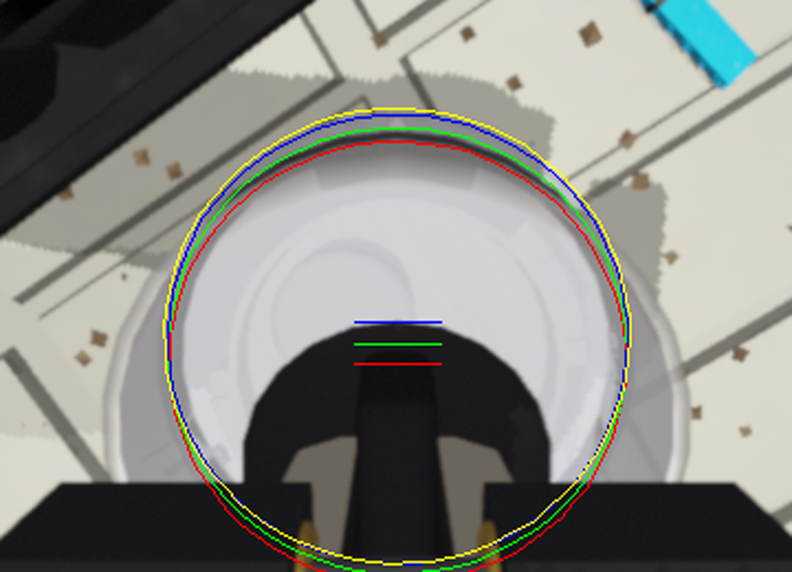

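The overlay puts the dome axis about 2.5 mm along the bar from the TCP. The contact pushed the tool toward −bar, so I shift that way and retry gently.

Request:
play_rows(plan=[{"travel": [-0.002,-0.005,0],"rotation": [0,0,0],"gripper": 1},{"travel": [0,0,-0.006],"rotation": [0,0,0],"gripper": 1},{"travel": [0,0,-0.004],"rotation": [0,0,0],"gripper": 1},{"travel": [0,0,0],"rotation": [0,0,0],"gripper": 1}])

```text
time: 32.45
tool_pos: [601.5, -203.4, 138.8]
orientation: [-3.004, 0.916, 0.004]
wrist_force: [-0.8, 0.3, -2.6]
grip_width: 0.164
```

Request:
play_rows(plan=[{"travel": [0,0,-0.003],"rotation": [0,0,0],"gripper": 1},{"travel": [0,0,-0.003],"rotation": [0,0,0],"gripper": 1},{"travel": [0,0,0],"rotation": [0,0,0],"gripper": 1}])

```text
time: 32.75
tool_pos: [602.5, -203.4, 133.9]
orientation: [-3.004, 0.916, -0.0]
wrist_force: [0.3, 1.1, -2.8]
grip_width: 0.172
```

Request:
play_rows(plan=[{"travel": [0,0,-0.004],"rotation": [0,0,0],"gripper": 1},{"travel": [0,0,-0.004],"rotation": [0,0,0],"gripper": 1},{"travel": [0,0,0],"rotation": [0,0,0],"gripper": 1}])

```text
time: 33.05
tool_pos: [602.5, -202.8, 125.3]
orientation: [-3.004, 0.915, 0.001]
wrist_force: [1.5, 1.8, -2.9]
grip_width: 0.168
```

Request:
play_rows(plan=[{"travel": [0.001,0.001,-0.004],"rotation": [0,0,0],"gripper": 1},{"travel": [0,0,-0.003],"rotation": [0,0,0],"gripper": 1},{"travel": [0,0,0],"rotation": [0,0,0],"gripper": 1}])

```text
time: 33.35
tool_pos: [604.8, -201.4, 121.4]
orientation: [-3.003, 0.913, -0.004]
wrist_force: [0.3, 4.4, 8.7]
grip_width: 0.169
```

Request:
play_rows(plan=[{"travel": [0,0,-0.002],"rotation": [0,0,0],"gripper": 1},{"travel": [0,0,-0.002],"rotation": [0,0,0],"gripper": 1},{"travel": [0,0,0],"rotation": [0,0,0],"gripper": 1}])

```text
time: 33.65
tool_pos: [606.6, -199.2, 118.8]
orientation: [-3.0, 0.91, -0.007]
wrist_force: [1.2, 8.5, 14.1]
grip_width: 0.17
```

Request:
play_rows(plan=[{"travel": [0.001,0.004,0],"rotation": [0,0,0],"gripper": 1},{"travel": [0,0,-0.001],"rotation": [0,0,0],"gripper": 1},{"travel": [0,0,0],"rotation": [0,0,0],"gripper": 1}])

```text
time: 33.95
tool_pos: [607.2, -197.6, 117.6]
orientation: [-3.003, 0.913, -0.009]
wrist_force: [1.6, 4.9, 12.5]
grip_width: 0.171
```

Request:
play_rows(plan=[{"travel": [0,0.001,0.002],"rotation": [0,0,-0.03],"gripper": 1},{"travel": [0,0,0],"rotation": [0,0,-0.07],"gripper": 1},{"travel": [0,0.001,0],"rotation": [0,0,-0.1],"gripper": 1},{"travel": [0,0,0],"rotation": [0,0,-0.1],"gripper": 1},{"travel": [0,0,0],"rotation": [0,0,0],"gripper": 1}])

```text
time: 34.45
tool_pos: [606.2, -198.4, 117.6]
orientation: [2.833, -1.354, 0.009]
wrist_force: [2.4, 0.7, 4.0]
grip_width: 0.169
```

Request:
play_rows(plan=[{"travel": [0,0,0],"rotation": [0,0,-0.1],"gripper": 1},{"travel": [0,0,0],"rotation": [0,0,-0.1],"gripper": 1},{"travel": [0,0.001,0],"rotation": [0,0,-0.1],"gripper": 1},{"travel": [0,0,0],"rotation": [0,0,-0.1],"gripper": 1},{"travel": [0,0,0],"rotation": [0,0,-0.1],"gripper": 1},{"travel": [0,0,0],"rotation": [0,0,-0.1],"gripper": 1},{"travel": [0,0,0],"rotation": [0,0,-0.06],"gripper": 1},{"travel": [0,0,0],"rotation": [0,0,0],"gripper": 1}])

```text
time: 35.25
tool_pos: [605.1, -198.3, 117.7]
orientation: [2.243, -2.197, 0.009]
wrist_force: [2.2, -1.3, 4.5]
grip_width: 0.168
```

```bash
python3 - <<'E'
from h import *
s=st();R=cv2.Rodrigues(np.array(s["orientation"]))[0];print("dome x ang",np.arctan2(R[1,0],R[0,0])+np.pi/2,R[2,2],s["moment"])
E
```

```text
{'time': 35.25, 'tool_pos': [605.133, -198.339, 117.684], 'orientation': [2.243, -2.197, 0.009], 'wrist_force': [2.239, -1.278, 4.472], 'grip_width': 0.168, 'joint_positions': [-0.151, 0.861, 0.8, 1.619, -0.714, 0.972, -0.658]}
dome x ang 0.020569371103356326 -0.9999826249430518 [-0.50948503  0.07477756  0.13675315]
```

Request:
play_rows(plan=[{"travel": [0,0,0],"rotation": [0,0,-0.05],"gripper": 1},{"travel": [0,0,0],"rotation": [0,0,-0.04],"gripper": 1},{"travel": [0,0,0],"rotation": [0,0,-0.03],"gripper": 1},{"travel": [0,0,0],"rotation": [0,0,0],"gripper": 1}])

```text
time: 35.65
tool_pos: [605.9, -196.3, 117.7]
orientation: [-2.114, 2.323, -0.006]
wrist_force: [2.4, 1.1, 5.9]
grip_width: 0.168
```

```bash
python3 - <<'E'
from h import *
s=st();R=cv2.Rodrigues(np.array(s["orientation"]))[0];print("dome x ang",np.arctan2(R[1,0],R[0,0])+np.pi/2,R[2,2],s["moment"])
E
```

```text
{'time': 35.65, 'tool_pos': [605.907, -196.293, 117.718], 'orientation': [-2.114, 2.323, -0.006], 'wrist_force': [2.438, 1.094, 5.944], 'grip_width': 0.168, 'joint_positions': [-0.165, 0.871, 0.828, 1.618, -0.74, 0.988, -0.755]}
dome x ang -0.09437707046848165 -0.9999932074301944 [ 0.09780707 -0.1535238   0.90953714]
```

Locked against the stop: the moment rose to 0.9 N m at −0.03 rad from the germinator's x. I release and look.

Request:
play_rows(plan=[{"travel": [0,0,0.002],"rotation": [0,0,0.02],"gripper": 0.6},{"travel": [0,0,0],"rotation": [0,0,0],"gripper": 0.5},{"travel": [0,0,0],"rotation": [0,0,0],"gripper": 0.4},{"travel": [0,0,0.01],"rotation": [0,0,0],"gripper": 0.4},{"travel": [0,0,0.025],"rotation": [0,0,0],"gripper": 0.4},{"travel": [0,0,0.03],"rotation": [0,0,0],"gripper": 0.2},{"travel": [0,0,0.03],"rotation": [0,0,0],"gripper": 0.2},{"travel": [0,0,0.03],"rotation": [0,0,0],"gripper": 0.2},{"travel": [-0.01,0,0.03],"rotation": [0,0,0],"gripper": 0.2},{"travel": [-0.01,0,0],"rotation": [0,0,0],"gripper": 0.2},{"travel": [0,0,0],"rotation": [0,0,0],"gripper": 0.2}])

```text
time: 36.75
tool_pos: [582.7, -196.5, 274.1]
orientation: [-2.126, 2.312, -0.0]
wrist_force: [0.5, 0.3, -0.9]
grip_width: 0.804
```

```bash
python3 - <<'E'
from h import *
st()
cal=calibration("wrist");w=snapshot("wrist");cv2.imwrite("pics/w14.png",w);np.save("w14.npy",cal)
th=np.linspace(0,2*np.pi,73)
sd=snapshot("side")
out=np.zeros((400,800,3),np.uint8)
out[:310,:480]=cv2.resize(w[:310,80:560],(480,310))
a=cv2.resize(sd[150:230,255:335],(320,320),interpolation=2);out[:320,480:]=a
cv2.imwrite("pics/p14.png",out)
for r in models.search_frame("dome_handle","wrist")[:2]: print(round(r["p"],2),np.round(r["position"]))
E
```

```text
{'time': 36.75, 'tool_pos': [582.711, -196.545, 274.083], 'orientation': [-2.126, 2.312, -0.0], 'wrist_force': [0.476, 0.31, -0.853], 'grip_width': 0.804, 'joint_positions': [-0.222, 0.686, 0.949, 1.506, -0.575, 1.247, -0.849]}
0.7 [ 609. -195.   88.]
0.24 [ 396. -248.   44.]
```

```bash
python3 - <<'E'
from h import *
cal=np.load("w14.npy",allow_pickle=True).item(); w=cv2.imread("pics/w14.png");g=cv2.cvtColor(w,6)
u=proj("wrist",[[605,-197,84],[605,-197,120],[605,-197,10]],cal).round(1);print(u)
x0,y0=(u[0]-75).astype(int); x0=max(x0,0);y0=max(y0,0)
roi=g[y0:y0+150,x0:x0+150]
m=(roi<75).astype(np.uint8);n,l,s,c=cv2.connectedComponentsWithStats(m)
k=l[int(u[0][1]-y0),int(u[0][0]-x0)]; print(k,[ (s[i].tolist(),(c[i]+[x0,y0]).round(1).tolist()) for i in range(1,n) if s[i][4]>150])
b=max(range(1,n),key=lambda i:s[i][4]); p=c[b]+[x0,y0]
print("blob at z84",atz("wrist",[p],84,cal).round(1))
# handle edges: lines by Hough on Canny
e=cv2.Canny(cv2.GaussianBlur(roi,(3,3),0),20,60)
L=cv2.HoughLinesP(e,1,np.pi/360,20,minLineLength=22,maxLineGap=3)
for x1,y1,x2,y2 in (L[:,0] if L is not None else []):
    r=atz("wrist",[(x1+x0,y1+y0),(x2+x0,y2+y0)],120,cal);a=np.arctan2(*(r[1]-r[0])[[1,0]])
    print((r.mean(0)).round(0)[:2],round(float((a+np.pi/2)%np.pi-np.pi/2),3),round(float(np.hypot(*(r[1]-r[0])[:2]))))
E
```

```text
[[317.8 206.8]
 [317.5 212.5]
 [318.2 198.2]]
1 [([38, 40, 76, 78, 4307], [316.7, 208.8])]
blob at z84 [[ 603.1 -195.9   84. ]]
[ 610. -134.] -0.052 21
[ 562. -252.] -0.037 43
[ 583. -133.] -0.034 26
[ 670. -205.] 1.489 18
[ 621. -189.] -0.091 21
```

Measured: the handle is about −0.03 rad off the germinator's x axis, the dome centre is about (603,-196), and the height fits the seated 10 mm. Now I return to the isolator, turning the tool half round on the way.

Request:
play_rows(plan=[{"travel": [0,0.03,0],"rotation": [0,0,0.14],"gripper": 1},{"travel": [0,0.03,0],"rotation": [0,0,0.14],"gripper": 1},{"travel": [0,0.03,0],"rotation": [0,0,0.14],"gripper": 1},{"travel": [0,0.03,0],"rotation": [0,0,0.14],"gripper": 1},{"travel": [0,0.03,0],"rotation": [0,0,0.14],"gripper": 1},{"travel": [0,0.03,0],"rotation": [0,0,0.14],"gripper": 1},{"travel": [0,0.03,0],"rotation": [0,0,0.14],"gripper": 1},{"travel": [0,0.03,0],"rotation": [0,0,0.14],"gripper": 1},{"travel": [-0.02,0.03,0],"rotation": [0,0,0.14],"gripper": 1},{"travel": [-0.02,0.03,0],"rotation": [0,0,0.14],"gripper": 1},{"travel": [-0.02,0.03,0],"rotation": [0,0,0.14],"gripper": 1},{"travel": [-0.02,0.03,0],"rotation": [0,0,0.14],"gripper": 1},{"travel": [-0.02,0.03,0],"rotation": [0,0,0.14],"gripper": 1},{"travel": [-0.02,0.03,0],"rotation": [0,0,0.14],"gripper": 1},{"travel": [-0.02,0.03,0],"rotation": [0,0,0.14],"gripper": 1},{"travel": [-0.02,0.03,0],"rotation": [0,0,0.14],"gripper": 1},{"travel": [0,0.03,0],"rotation": [0,0,0.14],"gripper": 1},{"travel": [0,0.03,0],"rotation": [0,0,0.14],"gripper": 1},{"travel": [0,0.03,0],"rotation": [0,0,0.14],"gripper": 1},{"travel": [0,0.015,0],"rotation": [0,0,0.14],"gripper": 1}])

```text
time: 38.9
tool_pos: [422.7, 392.6, 271.4]
orientation: [-2.628, -1.718, 0.004]
wrist_force: [0.2, 0.5, -0.6]
grip_width: 0.008
```

```bash
python3 - <<'E'
from h import *
s=st();R=cv2.Rodrigues(np.array(s["orientation"]))[0];print("tool ang",np.arctan2(R[1,0],R[0,0]))
w=snapshot("wrist");cv2.imwrite("pics/w15.png",w)
cal=calibration("wrist"); print(proj("wrist",[[358,384,92],[432,366,92]],cal).round())
for c in("wrist","side"):
    if c=="side": snapshot("side")
    for n in("isolator_tip","dome_handle"):
        for r in models.search_frame(n,c)[:2]: print(c,n,round(r["p"],2),np.round(r["position"]))
E
```

```text
{'time': 38.9, 'tool_pos': [422.694, 392.577, 271.417], 'orientation': [-2.628, -1.718, 0.004], 'wrist_force': [0.204, 0.49, -0.601], 'grip_width': 0.008, 'joint_positions': [-0.92, 0.48, 0.21, 1.606, -0.112, 1.07, 0.479]}
tool ang 1.157821208620552
[[283. 174.]
 [298. 254.]]
wrist isolator_tip 0.57 [365. 380. 102.]
side isolator_tip 0.48 [366. 379.  94.]
side isolator_tip 0.21 [378. 384.  24.]
```

Request:
play_rows(plan=[{"travel": [-0.025,0,0],"rotation": [0,0,0.06],"gripper": 1},{"travel": [-0.03,0,0],"rotation": [0,0,0.06],"gripper": 1},{"travel": [-0.028,0,0],"rotation": [0,0,0.05],"gripper": 1},{"travel": [-0.016,0,0],"rotation": [0,0,0],"gripper": 1},{"travel": [0,0,-0.02],"rotation": [0,0,0],"gripper": 1},{"travel": [0,0,-0.02],"rotation": [0,0,0],"gripper": 1},{"travel": [0,0,0],"rotation": [0,0,0],"gripper": 1}])

```text
time: 39.9
tool_pos: [324.7, 387.2, 231.3]
orientation: [2.485, 1.919, -0.008]
wrist_force: [0.9, 0.1, 0.3]
grip_width: 0.007
```

Request:
play_rows(plan=[{"travel": [-0.002,0.005,-0.03],"rotation": [0,0,0],"gripper": 1},{"travel": [0,0,-0.03],"rotation": [0,0,0],"gripper": 1},{"travel": [0,0,-0.03],"rotation": [0,0,0],"gripper": 1},{"travel": [0,0,-0.025],"rotation": [0,0,0],"gripper": 1},{"travel": [0,0,-0.01],"rotation": [0,0,0],"gripper": 1},{"travel": [0,0,0],"rotation": [0,0,0],"gripper": 1}])

```text
time: 40.5
tool_pos: [323.6, 393.7, 107.7]
orientation: [2.485, 1.921, -0.002]
wrist_force: [-0.2, -0.5, -0.1]
grip_width: 0.004
```

Push +x along the lever's plane.

Request:
play_rows(plan=[{"travel": [0.012,-0.003,-0.001],"rotation": [0,0,0],"gripper": 1},{"travel": [0.012,-0.003,-0.001],"rotation": [0,0,0],"gripper": 1},{"travel": [0.012,-0.003,0],"rotation": [0,0,0],"gripper": 1},{"travel": [0.012,-0.003,0],"rotation": [0,0,0],"gripper": 1},{"travel": [0.012,-0.003,0],"rotation": [0,0,0],"gripper": 1},{"travel": [0.012,-0.003,0],"rotation": [0,0,0],"gripper": 1},{"travel": [0.012,-0.003,0],"rotation": [0,0,0],"gripper": 1},{"travel": [0.004,-0.001,0],"rotation": [0,0,0],"gripper": 1},{"travel": [0,0,0],"rotation": [0,0,0],"gripper": 1}])

```text
time: 41.4
tool_pos: [412.2, 371.6, 105.9]
orientation: [2.485, 1.922, 0.0]
wrist_force: [-0.3, 0.7, 0.8]
grip_width: 0.003
```

Request:
play_rows(plan=[{"travel": [0.003,-0.001,0],"rotation": [0,0,0],"gripper": 1},{"travel": [0.003,-0.001,0],"rotation": [0,0,0],"gripper": 1},{"travel": [0.003,0,0],"rotation": [0,0,0],"gripper": 1},{"travel": [0,0,0],"rotation": [0,0,0],"gripper": 1}])

```text
time: 41.8
tool_pos: [413.9, 371.5, 105.8]
orientation: [-2.475, -1.925, 0.015]
wrist_force: [-8.5, 0.5, 4.9]
grip_width: 0.006
```

Request:
play_rows(plan=[{"travel": [-0.015,0.003,0],"rotation": [0,0,0],"gripper": 1},{"travel": [-0.025,0.006,0],"rotation": [0,0,0],"gripper": 1},{"travel": [-0.01,0,0.03],"rotation": [0,0,0],"gripper": 1},{"travel": [0,0,0.04],"rotation": [0,0,0],"gripper": 1},{"travel": [0,0,0.04],"rotation": [0,0,0],"gripper": 1},{"travel": [0.02,0.02,0.03],"rotation": [0,0,0],"gripper": 1},{"travel": [0.03,0.02,0.01],"rotation": [0,0,0],"gripper": 1},{"travel": [0,0,0],"rotation": [0,0,0],"gripper": 1},{"travel": [0,0,0],"rotation": [0,0,0],"gripper": 1}])

```text
time: 42.7
tool_pos: [420.2, 418.9, 255.8]
orientation: [2.483, 1.923, -0.0]
wrist_force: [-0.3, -0.8, -0.2]
grip_width: 0.006
```

```bash
python3 - <<'E'
from h import *
st()
w=snapshot("wrist");cal=calibration("wrist");sd=snapshot("side");cv2.imwrite("pics/end.png",sd)
for c in("wrist","side"):
    for n in("isolator_tip","dome_handle","dome","knob_grip","can_0_mid"):
        for r in models.search_frame(n,c)[:2]: print(c,n,round(r["p"],2),np.round(r["position"]))
u=proj("wrist",[[432,366,92]],cal)[0].round(1); g=cv2.cvtColor(w,6); x,y=u.astype(int)
m=(g[y-40:y+40,x-40:x+40]<45).astype(np.uint8);n,l,s,c=cv2.connectedComponentsWithStats(m)
for i in range(1,n):
    if s[i][4]>60: print("dark",s[i].tolist(),atz("wrist",[c[i]+[x-40,y-40]],92,cal).round(1))
# canisters seen through dome? compare side patch thermostat bar
E
```

```text
{'time': 42.7, 'tool_pos': [420.213, 418.92, 255.776], 'orientation': [2.483, 1.923, -0.0], 'wrist_force': [-0.281, -0.848, -0.17], 'grip_width': 0.006, 'joint_positions': [-0.914, 0.516, 0.149, 1.582, -0.083, 1.05, 0.575]}
wrist isolator_tip 0.73 [427. 369. 100.]
side dome 0.86 [ 598. -160.   82.]
side knob_grip 0.48 [ 389. -252.   71.]
dark [26, 29, 25, 26, 507] [[432.2 363.5  92. ]]
dark [0, 77, 80, 3, 240] [[467.  354.4  92. ]]
```

```bash
python3 -c "
from bench import env
print(env.sign_off())"
```

```text
the job is handed in; nothing more can be done
None
```

I finished every step in order and handed the job in at about 43 s of the 208 s allowed. No verdict was reported.

**What I did:** I switched the isolator off and stood the two canisters that were present in the pot. I turned the thermostat pointer to the index rib and lowered the dome and twisted it to its stops. Then I pushed the isolator fully on and moved clear.

**Last checks**
- **Isolator:** the ball is at about (432, 364) mm, its original "on" position, and the lever pressed against its end stop.
- **Thermostat:** the pointer measured within 0.01 rad of the rib.
- **Canisters:** both stood upright about 26 to 30 mm from the pot centre before the dome went on.
- **Dome:** it is about 2 mm off centre, at seated height (estimated from the gripper height), with its handle about −0.03 rad off the germinator's x axis.

**What went wrong or stayed unclear**
- The first canister slipped in the grip and pressed on the pot floor with 38 N, just under the 40 N limit.
- The dome caught on the first try and needed a shift of about 5 mm.
- The picture limit ran out, so the final dome and isolator checks are from measurements only, and I did not check the canisters again under the dome.
- In the last side picture the network put the dome's visible surface at y −160, about 36 mm from where the gripper and wrist camera placed its axis. I trusted those two because the network gives the visible surface, not the axis.

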